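Load the cassette reader and start it

TASK

Push the reader's clear sliding cover fully open, then take every test cassette on the desk by its upright grip and slide it, nose first, into a channel of its own until you feel it come up against the hidden stop. When all are fully home, pull the cover fully shut over them and press the start key right down; leave the key alone while the cover is open, leave the cassettes home and the cover shut at the end, and do not disturb the other things on the desk.

Things in the scene. Friction and masses are not known exactly. Their poses are not given: they have to be found in the camera images.
- reader: Cassette reader, a low white bench instrument fixed to the desk. Origin: on the desk under the middle of the channel block's front face; x points into the channels (away from the robot), y left. In mm: loading apron, 6 thick, x -95 to 0; channel block x 0 to 90, top at z 30; rear housing to x 160, z 50; grey console with the start key at the right, y -116 to -168, z 30.
- cover (a joint): Clear cover sliding over the reader, m: 0 = shut (fully forward, over the grips of loaded cassettes), 0.08 = fully open (pushed to the reader's +x). Starts shut or nearly so, stays where left, friction about 3 N. Roof 56 to 62 mm above the desk, 236 mm wide, its front edge at reader x = -65 mm when shut, +15 mm when open.
- cover_grip (a point): Middle of the top edge of the cover's black upright handle, 98 mm above the desk; moves with the cover. The handle is a bar 12 mm thick along the reader's x and 60 mm long along its y, and stands 36 mm above the cover's roof.
- start_key (a joint): Start key, m: 0 = released, grows as pressed to 0.006 fully down (about 4 N); springs back.
- start_key_top (a point): Centre of the top of the start key, a round grey push button 26 mm in diameter on the console, pressed straight down.
- mouths (a point): Point of the reader (axes as the reader's) at the middle of the row of four channel mouths: on the block's front face at floor height, 6 mm above the desk, level with the apron. The channels' middle lines lie at y = +78, +26, -26, -78 mm from it (channels 1 to 4). Each is blind, 37 mm wide and 15.5 mm high; guides 11 mm high flare it to 45 mm over the 30 mm of apron before the mouth.
- stop_1: Hidden rigid end stop in channel 1 (1 leftmost, 4 rightmost). Origin: middle of the foot of its front face, on the channel's floor; axes as the reader's. It lies 56 to 70 mm behind the channel's mouth, different in each channel and start. A cassette that is home touches it: its origin is then 57.5 mm in front of this point.
- stop_2: Hidden rigid end stop in channel 2 (1 leftmost, 4 rightmost). Origin: middle of the foot of its front face, on the channel's floor; axes as the reader's. It lies 56 to 70 mm behind the channel's mouth, different in each channel and start. A cassette that is home touches it: its origin is then 57.5 mm in front of this point.
- stop_3: Hidden rigid end stop in channel 3 (1 leftmost, 4 rightmost). Origin: middle of the foot of its front face, on the channel's floor; axes as the reader's. It lies 56 to 70 mm behind the channel's mouth, different in each channel and start. A cassette that is home touches it: its origin is then 57.5 mm in front of this point.
- stop_4: Hidden rigid end stop in channel 4 (1 leftmost, 4 rightmost). Origin: middle of the foot of its front face, on the channel's floor; axes as the reader's. It lies 56 to 70 mm behind the channel's mouth, different in each channel and start. A cassette that is home touches it: its origin is then 57.5 mm in front of this point.
- cassette_1: White test cassette (may be absent), 60 g; all alike, fit any channel. Plate 115 (x) by 34 (y) by 12 mm thick, a dark window and round well on top; origin at the centre of its underside, x points to the nose (57.5 mm ahead), which goes in first, z up. Upright ribbed grip at the rear, 25 mm long (x), 10 mm thick (y), from the plate's top to 42 mm above the underside, its middle at x = -45 mm.
- cassette_2: White test cassette (may be absent), 60 g; all alike, fit any channel. Plate 115 (x) by 34 (y) by 12 mm thick, a dark window and round well on top; origin at the centre of its underside, x points to the nose (57.5 mm ahead), which goes in first, z up. Upright ribbed grip at the rear, 25 mm long (x), 10 mm thick (y), from the plate's top to 42 mm above the underside, its middle at x = -45 mm.
- cassette_3: White test cassette (may be absent), 60 g; all alike, fit any channel. Plate 115 (x) by 34 (y) by 12 mm thick, a dark window and round well on top; origin at the centre of its underside, x points to the nose (57.5 mm ahead), which goes in first, z up. Upright ribbed grip at the rear, 25 mm long (x), 10 mm thick (y), from the plate's top to 42 mm above the underside, its middle at x = -45 mm.
- cassette_4: White test cassette (may be absent), 60 g; all alike, fit any channel. Plate 115 (x) by 34 (y) by 12 mm thick, a dark window and round well on top; origin at the centre of its underside, x points to the nose (57.5 mm ahead), which goes in first, z up. Upright ribbed grip at the rear, 25 mm long (x), 10 mm thick (y), from the plate's top to 42 mm above the underside, its middle at x = -45 mm.
- petri_dish: A petri dish, 63 mm across and 16 mm high. Bystander; origin at the centre of its underside.
- lab_timer: A square white timer lying flat, 66 x 66 x 19 mm. Bystander; origin at the centre of its underside.
- forceps: Steel forceps lying flat, 126 mm long, 8 mm high. Bystander; origin at the centre of its underside.
- marker_pen: A marker pen lying flat, 135 mm long, 16 mm thick. Bystander; origin at the centre of its underside.
- petri_dish_b: A second petri dish, 63 mm across and 16 mm high. Bystander; origin at the centre of its underside.

How it is judged:
By the outcome, as a careful person would: the job done as asked, in the order asked, and still so for the second after the job is handed in, with the robot touching nothing.
Of cassette_1, cassette_2, cassette_3, cassette_4 only 3 to 4 are there at a start; the rules pass over those that are not, and their reading is None.
At some moment in a run one of cassette_1, cassette_2, cassette_3, cassette_4 may be knocked a few centimetres aside while the robot is not near it.
Once in a run the grip may slacken for a moment while it holds something.
It also fails if it takes over 210 s, if anything falls off the work surface, if the arm or the gripper's body presses on something with over 40 N, if the wrist force passes 120 N, or if a joint passes its speed limit or range.

ROBOT

A 6-joint arm with a two-finger parallel gripper is mounted at the origin on a cart in front of the work surface, level with it; the furniture and walls round the work are solid. World frame = base frame: x ahead of the robot, y to its left, z up, the work surface at z = 0. Lengths are in m, angles in rad, forces in N, time in s.
With the tool pointing down it reaches from about 0.3 to 0.875 m from the base axis. Payload 6.4 kg.
Tool frame: the origin (TCP) lies at the centre of the arm's flange, where the gripper is bolted on; the fingertips stand 166 mm ahead of it and the grasp point (between the pads) lies 147 mm ahead of it; z points along the fingers, y is the line along which they close (so a half turn about z gives the same grasp; the last joint's range is limited). The gripper opens to 88 mm and grips with 3 to 60 N. Pads are 18 mm wide; open, the fingers measure 123 mm over their backs; the gripper's body (75 mm by 187 mm) begins 45 mm behind the grasp point.
Start: joints at [-1.403, 0.181, 1.607, -0, 1.354, -0.206], TCP at [0.21, -0.535, 0.405] pointing down, gripper open.
Joint ranges: [-2.99, 2.99], [-0.89, 2.07], [0.3, 2.58], [-1.14, 4.28], [0, 2.63], [-3.12, 3.12]. Speed limits (rad/s): [2.57, 2.57, 3.01, 3.14, 3.14, 3.14].

INTERFACE

Orientations are given as a 3x3 rotation matrix whose columns are the frame's x, y, z axes.
In Python, from bench import sensors, grab_frame, order gives the robot as it stands.
- The arm moves only by the tool carry_out, never from a script. Its argument "rows" is a list of rows, each a list of 7 numbers: the shift along the tool's x, y, z in mm, then the turn, a rotation vector about the tool's x, y, z in degrees, then the finger opening in mm, from 0 to 88.1. A call has exactly 10 rows; each row is the pose to reach, as a shift and turn from the pose commanded when the call began, along the tool's axes at that moment; what a row does not reach only later rows make up. A row lasts 1/10 s, in which the tool goes at most 50 mm and 8.59 degrees, less where a joint would pass 70% of its speed; a pose out of reach is approached as far as the arm can. A call with a gripper value outside its range is refused whole. The fingers move at their own pace and stop on an object; the grip force is fixed at half the most. Time passes only in rows, so rows that repeat a pose let the fingers close, or fill a call up. It gives the time, the measured TCP pose, the force, the opening and the grip force at its end, in the units of the state.
- sensors.observe(): the state, without advancing time (a new reading comes with each control period).
- grab_frame(name): name is "scene" or "top" or "wrist"; returns a dict with "img" (400x640x3 uint8, blue, green, red), "camera_matrix" (3x3 intrinsics, pixels), "rvec" (rotation vector, rad) and "tvec" (3), from world to camera coordinates, as OpenCV has them. Camera axes: x right, y down, z forward; pixel columns grow to the right and rows downward; lengths in m; the calibration is good to about 2 mm. A picture is of the moment at which its call begins. There is no depth.
- order.finish_job(): hands the job in; it is judged then, once.
The state is a dict: "time": time; "joint_pos": joint angles; "joint_velocities": joint speeds; "effort": joint torques, N m; "position": TCP position; "eef_rot": TCP orientation; "wrist_force": force on the tool from outside, world axes, zero at the start; "torque": the same for the moment, N m; "gripper_width": finger opening in m; "grip_force": force on a finger pad.
Only numpy, scipy, OpenCV 4.12 (cv2) and the standard library are available. Lean on these libraries where they do the work, as an engineer would, in place of code of your own. Each camera call takes 0.05 s, during which the arm holds its last target. There are 200 camera calls.

## Working session

There is one attempt and no reset: what is moved stays moved. The work goes in short steps, Python scripts to look and compute and a tool call to move; the robot and the scene stay as the last step left them, time stands still between calls to the robot, and variables do not carry over. Pictures are saved under pics/ and viewed, at most 14 in all, crops included, and the job is handed in when it is done.

Besides the shell and the picture viewer there is one more tool, called after "Request:" as name(argument=value, ...), one argument or row to a line, values as JSON. carry_out: Moves the arm, as the interface text tells. Its arguments: {"type":"object","properties":{"rows":{"type":"array"}},"required":["rows"]}

```bash
ls; mkdir -p pics
python3 - <<'E'
from bench import sensors, grab_frame
import cv2,json
s=sensors.observe(); print(s)
for n in ("scene","top"):
    f=grab_frame(n); cv2.imwrite(f"pics/{n}0.png",f["img"]); print(n,f["camera_matrix"],f["rvec"],f["tvec"])
E
```

```text
pics
{'time': 0.0, 'joint_pos': array([-1.40331167e+00,  1.81522166e-01,  1.60800500e+00, -4.05720900e-06,
        1.35381255e+00, -2.06287146e-01]), 'joint_velocities': array([ 0.00043523, -0.0001474 , -0.00054188,  0.00030366,  0.00091146,
       -0.0001421 ]), 'effort': array([ 1.03108848e-04, -4.33870447e+01, -3.41847467e+01,  7.02504278e-02,
        3.83855717e-02, -1.32358546e-04]), 'position': array([ 0.20992826, -0.53503235,  0.40382196]), 'eef_rot': array([[ 9.30956508e-01,  3.65129968e-01, -2.95146384e-04],
       [ 3.65129916e-01, -9.30954983e-01,  1.72195372e-03],
       [ 3.53968911e-04, -1.71083080e-03, -9.99998474e-01]]), 'wrist_force': array([-0.38326459, -0.52208117, -0.29339934]), 'torque': array([0.00455685, 0.06409195, 0.01654218]), 'grip_force': 0.0, 'gripper_width': 0.08787166185145606}
scene [[500.54827732   0.         319.81755898]
 [  0.         500.54827732 196.98276447]
 [  0.           0.           1.        ]] [ 0.75513369 -2.25600042  1.42768171] [0.42019975 0.23289203 1.10292769]
top [[378.01413398   0.         320.42062215]
 [  0.         378.01413398 203.8188736 ]
 [  0.           0.           1.        ]] [ 2.1300067  -2.19375759  0.09119412] [0.01649073 0.5738382  0.93221534]
```

View pics/scene0.png

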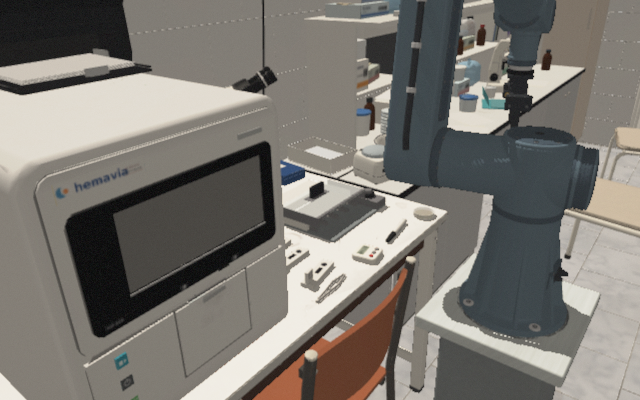

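View pics/top0.png

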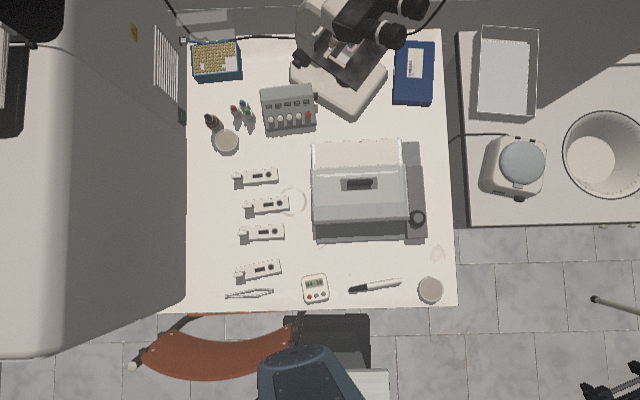

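The top view shows four cassettes at about (256,176), (266,205), (261,232) and (258,270), with their grips on the left and noses right. The reader handle is near (359,183), the key at (417,218), and a clear dish at (292,200). Next I'll take a close crop and metric readings.

```bash
cat > h.py <<'E'
import numpy as np,cv2
from bench import sensors,grab_frame,order
def cam(f):
    R,_=cv2.Rodrigues(np.array(f["rvec"],float)); t=np.array(f["tvec"],float).ravel(); return R,t,np.array(f["camera_matrix"])
def ray(f,uv,z):
    R,t,K=cam(f); c=-R.T@t; d=R.T@np.linalg.inv(K)@np.array([uv[0],uv[1],1.]); return c+d*(z-c[2])/d[2]
def proj(f,p):
    return cv2.projectPoints(np.array([p],float),np.array(f["rvec"],float),np.array(f["tvec"],float),f["camera_matrix"],None)[0].ravel()
def rect(f,x0,x1,y0,y1,z,ppm):
    """world-rectified picture on plane z: up = +x, left = +y"""
    c=[(x1,y1),(x1,y0),(x0,y0),(x0,y1)]
    s=np.float32([proj(f,(a,b,z)) for a,b in c]); w=int((y1-y0)*ppm);h=int((x1-x0)*ppm)
    M=cv2.getPerspectiveTransform(s,np.float32([(0,0),(w,0),(w,h),(0,h)])); return cv2.warpPerspective(f["img"],M,(w,h),flags=cv2.INTER_CUBIC)
E
python3 - <<'E'
from h import *
f=grab_frame("top")
np.set_printoptions(precision=4,suppress=True)
R,t,K=cam(f); print("cam",-R.T@t)
a=cv2.resize(f["img"][150:310,215:320],None,fx=5,fy=5,interpolation=cv2.INTER_CUBIC)[:, :]
b=cv2.resize(f["img"][130:250,300:440],None,fx=5,fy=5,interpolation=cv2.INTER_CUBIC)
cv2.imwrite("pics/c1.png",cv2.resize(a,None,fx=.75,fy=.75)); cv2.imwrite("pics/c2.png",b)
for n,uv,z in [("key",(417,218),.036),("handle",(359,183),.098),("fl",(313,236),.006),("fr",(426,236),.03)]: print(n,ray(f,uv,z))
E
```

```text
cam [ 0.4774 -0.0146  0.9851]
key [ 0.5304 -0.2412  0.036 ]
handle [ 0.6138 -0.0942  0.098 ]
fl [0.4935 0.0215 0.006 ]
fr [ 0.4849 -0.2626  0.03  ]
```

View pics/c1.png

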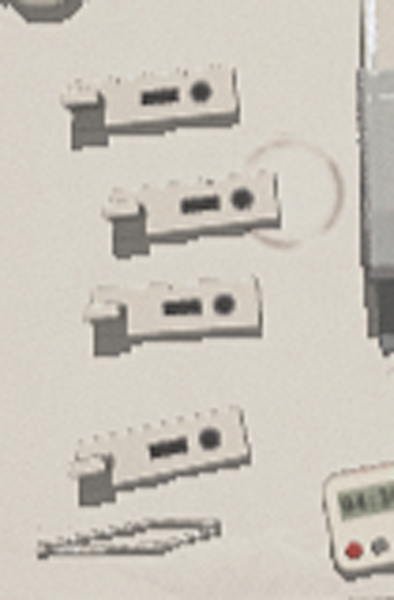

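View pics/c2.png

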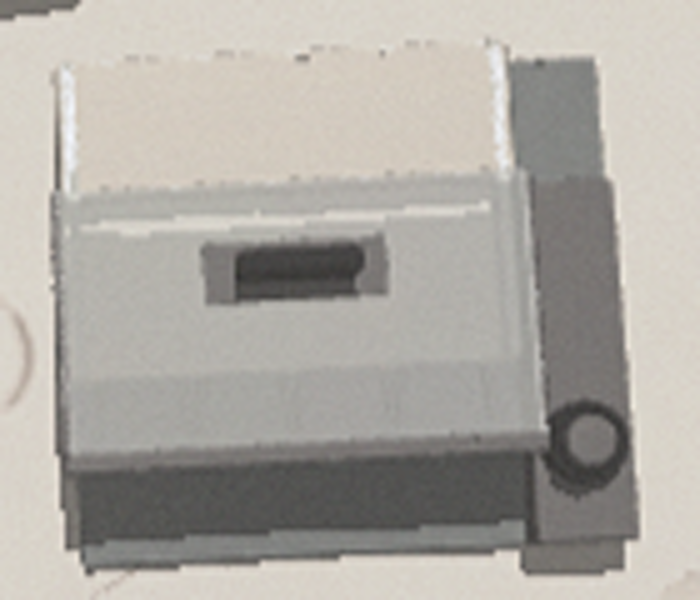

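The crops show windows and wells clearly: c1 windows at about (160,97), (200,205), (182,307), (168,447), with grip tops at (82,92), (124,203), (105,300), (88,464). The ring is flat, so it is likely a printed mark. In c2 the handle top is near (298,262), the key at (592,440), and the cover front edge runs from (70,460) to (548,435).

```bash
cat >> h.py <<'E'
def cassettes(f,box=(215,320,150,310)):
    """dark window+well pairs on cassette tops (z=.012): list of (window,well) world xy"""
    x0,x1,y0,y1=box; S=4
    g=cv2.cvtColor(cv2.resize(f["img"][y0:y1,x0:x1],None,fx=S,fy=S,interpolation=cv2.INTER_CUBIC),cv2.COLOR_BGR2GRAY)
    n,l,st,c=cv2.connectedComponentsWithStats((g<80).astype(np.uint8))
    P=[(ray(f,(c[i][0]/S+x0+.5/S-.5,c[i][1]/S+y0+.5/S-.5),.012)[:2],st[i][4]) for i in range(1,n) if 60<st[i][4]<1500]
    out=[]
    for p,a in P:
        for q,b in P:
            d=np.linalg.norm(p-q)
            if .02<d<.04 and a>b*1.05: out.append((p,q,d,a,b))
    return out
E
python3 - <<'E'
from h import *
np.set_printoptions(precision=4,suppress=True)
f=grab_frame("top")
for o in cassettes(f):
    d=o[1]-o[0]; print("win",o[0],"well",o[1],"d %.4f"%o[2],o[3:],"yaw",np.degrees(np.arctan2(d[1],d[0])))
for u,v in [(82,92),(124,203),(105,300),(88,464)]: print("grip",ray(f,(215+u/3.75,150+v/3.75),.042))
for u,v in [(239,123),(279,228),(262,335),(250,462)]: print("nose bottom near corner",ray(f,(215+u/3.75,150+v/3.75),.0))
c2=lambda u,v,z: ray(f,(300+u/5,130+v/5),z)
for n,u,v,z in [("coverfl",70,458,.062),("coverfr",548,432,.062),("handle",298,261,.098),("key",592,440,.036),("apronfl",85,556,.006),("consfr",637,538,.03),("housing bl",62,65,.05),("housing br",492,45,.05),("coverbl",60,195,.062),("coverbr",527,172,.062)]: print(n,c2(u,v,z))
E
```

```text
win [0.6551 0.1637] well [0.6577 0.1345] d 0.0293 (np.int32(291), np.int32(165)) yaw -84.92917927643505
win [0.5789 0.1358] well [0.5821 0.1073] d 0.0288 (np.int32(302), np.int32(170)) yaw -83.49334805516368
win [0.508  0.1497] well [0.5095 0.1206] d 0.0292 (np.int32(314), np.int32(171)) yaw -87.04647199741626
win [0.4129 0.1604] well [0.4183 0.1321] d 0.0288 (np.int32(353), np.int32(187)) yaw -79.16438046782744
grip [0.6539 0.2092 0.042 ]
grip [0.5775 0.1814 0.042 ]
grip [0.5129 0.1947 0.042 ]
grip [0.4053 0.2068 0.042 ]
nose bottom near corner [0.6361 0.1084 0.    ]
nose bottom near corner [0.5611 0.0817 0.    ]
nose bottom near corner [0.4871 0.095  0.    ]
nose bottom near corner [0.4004 0.105  0.    ]
coverfl [0.5276 0.016  0.062 ]
coverfr [ 0.5333 -0.2172  0.062 ]
handle [ 0.6157 -0.0957  0.098 ]
key [ 0.5303 -0.2447  0.036 ]
apronfl [0.4798 0.0115 0.006 ]
consfr [ 0.4808 -0.2659  0.03  ]
housing bl [0.7271 0.0151 0.05  ]
housing br [ 0.7301 -0.202   0.05  ]
coverbl [0.6581 0.0175 0.062 ]
coverbr [ 0.6622 -0.2136  0.062 ]
```

```bash
cat >> h.py <<'E'
from scipy.spatial.transform import Rotation as Ro
def Rt(psi):
    a=np.radians(psi); x=np.array([np.cos(a),np.sin(a),0]); z=np.array([0,0,-1.]); return np.column_stack([x,np.cross(z,x),z])
def plan(g,psi,s=None):
    """g: grasp-point target (m); prints row shift mm and turn deg from the present pose"""
    s=s or sensors.observe(); R=np.array(s["eef_rot"]); p=np.array(s["position"])
    t=np.array(g,float)+[0,0,.147]
    sh=R.T@(t-p)*1000; rv=np.degrees(Ro.from_matrix(R.T@Rt(psi)).as_rotvec())
    print("row",np.round(sh,1).tolist(),np.round(rv,2).tolist(), "len %.0f"%np.linalg.norm(sh))
def st():
    s=sensors.observe(); R=np.array(s["eef_rot"]); g=s["position"]+R[:,2]*.147
    print("t %.2f grasp"%s["time"],np.round(g,4),"psi %.2f"%np.degrees(np.arctan2(R[1,0],R[0,0])),"tilt",np.round(R[:2,2],4),"F",np.round(s["wrist_force"],1),"w %.4f gf %.1f"%(s["gripper_width"],s["grip_force"]),"q",np.round(s["joint_pos"],2)); return s
E
python3 -c "
from h import *
st(); plan((.614,-.096,.173),91.3)"
```

```text
t 0.20 grasp [ 0.2099 -0.535   0.2572] psi 21.42 tilt [-0.0002  0.0011] F [-0.3  0.4  0. ] w 0.0882 gf 0.0 q [-1.4   0.18  1.61  0.    1.35 -0.21]
row [536.5, -261.2, 84.6] [-0.04, -0.05, -69.88] len 603
```

Request:
carry_out(
  rows=[
    [20,-10,0,0,0,-3,60],
    [60,-30,0,0,0,-9,60],
    [105,-51,0,0,0,-16,60],
    [150,-73,5,0,0,-23,60],
    [195,-95,10,0,0,-30,60],
    [240,-117,15,0,0,-37,60],
    [285,-139,20,0,0,-44,60],
    [330,-161,25,0,0,-51,60],
    [375,-183,30,0,0,-58,60],
    [420,-205,40,0,0,-65,60],
  ],
)

```text
time: 1.2
position: [0.5253, -0.1916, 0.3658]
eef_rot: [[0.057, 0.998, 0.001], [0.998, -0.057, -0.001], [-0.001, 0.001, -1.0]]
wrist_force: [1.1, 0.0, -0.2]
gripper_width: 0.0597
grip_force: 0.0
```

```bash
python3 -c "
from h import *
st(); plan((.614,-.096,.173),91.3)"
```

```text
t 1.20 grasp [ 0.5255 -0.1917  0.2188] psi 86.71 tilt [ 0.0013 -0.0009] F [ 1.1  0.  -0.2] w 0.0597 gf 0.0 q [-0.56  0.18  1.69 -0.    1.27 -0.5 ]
row [100.6, 83.0, 45.8] [0.08, 0.05, -4.59] len 138
```

Request:
carry_out(
  rows=[
    [30,25,13,0,0,-1.5,60],
    [60,50,26,0,0,-3,60],
    [85,70,38,0,0,-4,60],
    [98,80,45,0,0,-4.6,60],
    [100.6,83,45.8,0,0,-4.6,60],
    [100.6,83,45.8,0,0,-4.6,60],
    [100.6,83,45.8,0,0,-4.6,60],
    [100.6,83,45.8,0,0,-4.6,60],
    [100.6,83,45.8,0,0,-4.6,60],
    [100.6,83,45.8,0,0,-4.6,60],
  ],
)

```text
time: 2.2
position: [0.613, -0.0988, 0.32]
eef_rot: [[-0.017, 1.0, 0.001], [1.0, 0.017, -0.0], [-0.0, 0.001, -1.0]]
wrist_force: [-0.3, -0.1, -0.2]
gripper_width: 0.0599
grip_force: 0.0
```

```bash
python3 -c "
from h import *
st(); f=grab_frame('wrist'); cv2.imwrite('pics/w1.png',f['img']); R,t,K=cam(f); print(-R.T@t, R[2],K[0,0]); 
for p in [(.6157,-.0957,.098),(.5303,-.2447,.036)]: print(proj(f,p))
plan((.616,-.096,.087),91.3)"
```

```text
t 2.20 grasp [ 0.613  -0.0989  0.173 ] psi 90.95 tilt [ 0.0005 -0.0003] F [-0.3 -0.1 -0.2] w 0.0599 gf 0.0 q [-0.35  0.36  1.56 -0.    1.22 -0.37]
[ 0.61164985 -0.02808134  0.29927054] [ 0.00498621 -0.27735804 -0.96075369] 280.91918653062595
[327.76945742 212.82835757]
[247.53061403 320.83119434]
row [2.6, 3.0, 85.9] [0.03, 0.01, -0.33] len 86
```

View pics/w1.png

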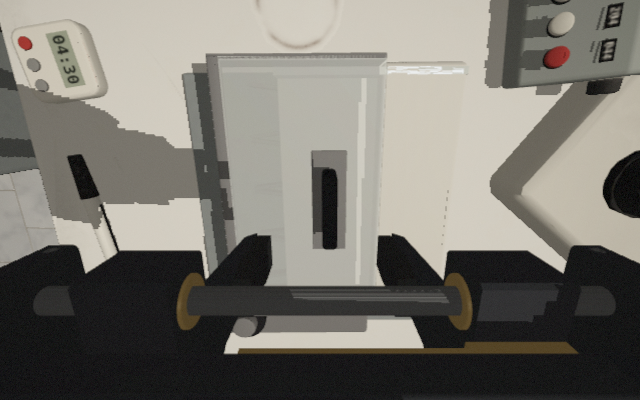

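The wrist view shows the handle bar at about u=330, v=168–249, between the open fingers, within 3 mm of where I predicted it. I'll descend and grip it.

Request:
carry_out(
  rows=[
    [2,2,15,0,0,-0.3,60],
    [4,4,30,0,0,-0.3,60],
    [4.5,4,45,0,0,-0.3,60],
    [4.5,4,60,0,0,-0.3,60],
    [4.5,4,72,0,0,-0.3,60],
    [4.5,4,81,0,0,-0.3,60],
    [4.5,4,85,0,0,-0.3,60],
    [4.5,4,86,0,0,-0.3,60],
    [4.5,4,86,0,0,-0.3,60],
    [4.5,4,86,0,0,-0.3,60],
  ],
)

```text
time: 3.25
position: [0.6175, -0.0937, 0.2343]
eef_rot: [[-0.023, 1.0, 0.001], [1.0, 0.023, -0.0], [-0.001, 0.001, -1.0]]
wrist_force: [-0.1, 0.0, -0.1]
gripper_width: 0.06
grip_force: 0.0
```

Request:
carry_out(
  rows=[
    [0,0,0,0,0,0,30],
    [0,0,0,0,0,0,10],
    [0,0,0,0,0,0,5],
    [0,0,0,0,0,0,5],
    [0,0,0,0,0,0,5],
    [0,0,0,0,0,0,5],
    [0,0,0,0,0,0,5],
    [0,0,0,0,0,0,5],
    [0,0,0,0,0,0,5],
    [0,0,0,0,0,0,5],
  ],
)

```text
time: 4.25
position: [0.6171, -0.0935, 0.2335]
eef_rot: [[-0.023, 1.0, -0.0], [1.0, 0.023, 0.0], [0.0, -0.0, -1.0]]
wrist_force: [1.1, 0.5, 0.5]
gripper_width: 0.0118
grip_force: 30.0
```

```bash
python3 -c "
from h import *
st()"
```

```text
t 4.25 grasp [ 0.6171 -0.0935  0.0865] psi 91.32 tilt [-0.  0.] F [1.1 0.5 0.5] w 0.0118 gf 30.0 q [-0.34  0.48  1.59  0.    1.07 -0.36]
```

Request:
carry_out(
  rows=[
    [0,5,0,0,0,0,5],
    [0,11,0,0,0,0,5],
    [0,17,0,0,0,0,5],
    [0,23,0,0,0,0,5],
    [0,29,0,0,0,0,5],
    [0,35,0,0,0,0,5],
    [0,41,0,0,0,0,5],
    [0,47,0,0,0,0,5],
    [0,51,0,0,0,0,5],
    [0,54,0,0,0,0,5],
  ],
)

```text
time: 5.25
position: [0.6715, -0.0923, 0.2335]
eef_rot: [[-0.023, 1.0, 0.0], [1.0, 0.023, -0.0], [-0.0, 0.0, -1.0]]
wrist_force: [-2.4, -0.7, 2.4]
gripper_width: 0.0118
grip_force: 30.0
```

Request:
carry_out(
  rows=[
    [0,1,0,0,0,0,5],
    [0,2,0,0,0,0,5],
    [0,3,0,0,0,0,5],
    [0,4,0,0,0,0,5],
    [0,5,0,0,0,0,5],
    [0,6,0,0,0,0,5],
    [0,7,0,0,0,0,5],
    [0,8,0,0,0,0,5],
    [0,9,0,0,0,0,5],
    [0,10,0,0,0,0,5],
  ],
)

```text
time: 6.25
position: [0.6812, -0.0921, 0.2335]
eef_rot: [[-0.023, 1.0, -0.0], [1.0, 0.023, 0.0], [0.0, -0.0, -1.0]]
wrist_force: [-3.2, -0.8, 1.5]
gripper_width: 0.0115
grip_force: 30.0
```

```bash
python3 -c "
from h import *
st()"
```

```text
t 6.25 grasp [ 0.6812 -0.0921  0.0865] psi 91.32 tilt [-0.  0.] F [-3.2 -0.8  1.5] w 0.0115 gf 30.0 q [-0.31  0.6   1.41  0.    1.13 -0.33]
```

Request:
carry_out(
  rows=[
    [0,1,0,0,0,0,5],
    [0,2,0,0,0,0,5],
    [0,3,0,0,0,0,5],
    [0,4,0,0,0,0,5],
    [0,5,0,0,0,0,5],
    [0,6,0,0,0,0,5],
    [0,7,0,0,0,0,5],
    [0,8,0,0,0,0,5],
    [0,9,0,0,0,0,5],
    [0,10,0,0,0,0,5],
  ],
)

```text
time: 7.25
position: [0.6854, -0.0922, 0.2331]
eef_rot: [[-0.024, 0.999, -0.023], [1.0, 0.024, 0.001], [0.002, -0.023, -1.0]]
wrist_force: [-46.2, -1.6, 32.1]
gripper_width: 0.0116
grip_force: 29.8
```

Request:
carry_out(
  rows=[
    [0,-3,0,0,0,0,5],
    [0,-6,0,0,0,0,5],
    [0,-8,0,0,0,0,5],
    [0,-8,0,0,0,0,5],
    [0,-8,0,0,0,0,40],
    [0,-8,0,0,0,0,40],
    [0,-8,0,0,0,0,40],
    [0,-8,-20,0,0,0,40],
    [0,-8,-40,0,0,0,40],
    [0,-8,-60,0,0,0,40],
  ],
)

```text
time: 8.25
position: [0.6833, -0.0919, 0.2939]
eef_rot: [[-0.023, 1.0, 0.0], [1.0, 0.023, 0.0], [0.0, 0.0, -1.0]]
wrist_force: [-0.7, -0.3, -0.1]
gripper_width: 0.04
grip_force: 0.0
```

```bash
python3 -c "
from h import *
st(); f=grab_frame('wrist'); cv2.imwrite('pics/w2.png',f['img']); f=grab_frame('top'); cv2.imwrite('pics/top2.png',f['img'])
plan((.51,-.03,.20),91.3)"
```

```text
t 8.25 grasp [ 0.6833 -0.0919  0.1469] psi 91.32 tilt [0.0002 0.0002] F [-0.7 -0.3 -0.1] w 0.0400 gf 0.0 q [-0.31  0.53  1.38  0.    1.23 -0.33]
row [66.2, -172.7, -51.1] [0.37, 0.11, 0.03] len 192
```

Request:
carry_out(
  rows=[
    [-15,-20,-5,0,0,0,40],
    [-35,-50,-10,0,0,0,40],
    [-60,-85,-10,0,0,0,40],
    [-75,-112,-10,0,0,0,40],
    [-80,-122,-10,0,0,0,40],
    [-80,-125,-10,0,0,0,40],
    [-80,-125,-10,0,0,0,40],
    [-80,-125,-10,0,0,0,40],
    [-80,-125,-10,0,0,0,40],
    [-80,-125,-10,0,0,0,40],
  ],
)

```text
time: 9.35
position: [0.5605, -0.1743, 0.3034]
eef_rot: [[-0.024, 1.0, 0.0], [1.0, 0.024, 0.0], [0.0, 0.0, -1.0]]
wrist_force: [-0.4, -0.0, 0.5]
gripper_width: 0.0402
grip_force: 0.0
```

```bash
python3 -c "
from h import *
st(); f=grab_frame('wrist'); np.save('w3.npy',f,allow_pickle=True)
im=rect(f,.45,.65,-.24,.06,.03,2400); cv2.imwrite('pics/w3.png',im); print(im.shape)"
```

```text
t 9.35 grasp [ 0.5605 -0.1743  0.1564] psi 91.38 tilt [0.0001 0.0001] F [-0.4 -0.   0.5] w 0.0402 gf 0.0 q [-0.5   0.32  1.66  0.    1.17 -0.53]
(480, 720, 3)
```

View pics/w3.png

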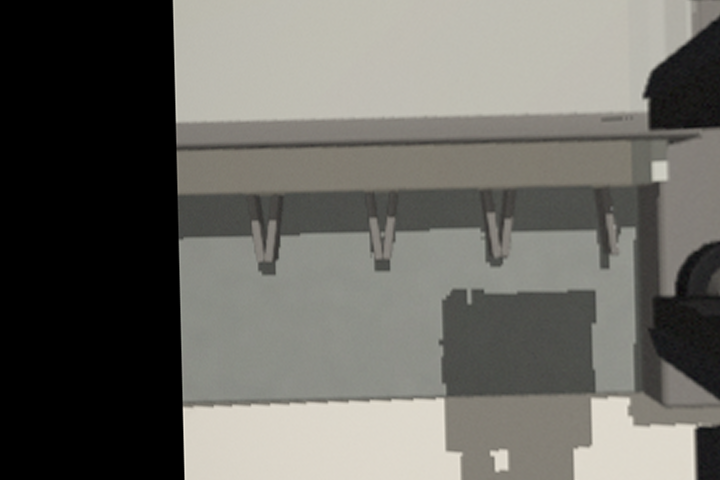

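The rectified view shows the block's top front edge from (180,193) to (635,185). The guide V tips are at about (266,260), (382,258), (496,254) and (605,250), and the apron front edge runs from (185,403) to (635,393).

Run:
```python
from h import *
np.set_printoptions(precision=4,suppress=True)
f=np.load('w3.npy',allow_pickle=True).item(); R,t,K=cam(f); c=-R.T@t; print("cam",c)
def P(u,v,z):
    p=np.array([.65-v/2400,.06-u/2400,.03]); return c+(p-c)*(z-c[2])/(p[2]-c[2])
for n,u,v,z in [("block",180,193,.03),("block",635,185,.03),("apron",185,403,.006),("apron",635,393,.006),
 ("tipA",266,262,.017),("tipB",382,260,.017),("tipC",496,256,.017),("tipAf",267,273,.006),("tipBf",383,270,.006),("tipCf",496,265,.006),("mouthA",266,196,.017),("mouthB",382,194,.017),("mouthC",499,191,.017),("coverL",180,124,.062),("coverR",630,113,.062)]:
    print(n,P(u,v,z))
g=grab_frame('top')
for o in cassettes(g):
    d=o[1]-o[0]; print("win",o[0],"well",o[1],"yaw %.1f"%np.degrees(np.arctan2(d[1],d[0])))
```

```text
cam [ 0.5587 -0.1036  0.2827]
block [ 0.5696 -0.015   0.03  ]
block [ 0.5729 -0.2046  0.03  ]
apron [ 0.4748 -0.0089  0.006 ]
apron [ 0.4794 -0.2142  0.006 ]
tipA [ 0.5399 -0.0481  0.017 ]
tipB [ 0.5408 -0.0989  0.017 ]
tipC [ 0.5425 -0.1489  0.017 ]
tipAf [ 0.5341 -0.0463  0.006 ]
tipBf [ 0.5355 -0.0992  0.006 ]
tipCf [ 0.5378 -0.1508  0.006 ]
mouthA [ 0.5688 -0.0481  0.017 ]
mouthB [ 0.5697 -0.0989  0.017 ]
mouthC [ 0.571  -0.1502  0.017 ]
coverL [ 0.5933 -0.0262  0.062 ]
coverR [ 0.5973 -0.19    0.062 ]
win [0.6551 0.1641] well [0.6576 0.1349] yaw -85.1
win [0.5789 0.1355] well [0.5823 0.1074] yaw -83.1
win [0.5081 0.1505] well [0.5094 0.1205] yaw -87.4
win [0.4127 0.1606] well [0.4181 0.132 ] yaw -79.4
```

```bash
python3 -c "
from h import *
plan((.4043,.2048,.09),100.7)"
```

```text
row [382.9, -147.0, 66.4] [0.0, -0.0, -9.34] len 416
```

Request:
carry_out(
  rows=[
    [20,-8,0,0,0,0,44],
    [60,-23,5,0,0,-1,44],
    [105,-40,10,0,0,-2,44],
    [150,-58,15,0,0,-3.5,44],
    [195,-75,25,0,0,-5,44],
    [240,-92,35,0,0,-6,44],
    [285,-110,45,0,0,-7,44],
    [330,-127,55,0,0,-8,44],
    [365,-140,63,0,0,-9.3,44],
    [382.9,-147,66.4,0,0,-9.3,44],
  ],
)

```text
time: 10.45
position: [0.4024, 0.2069, 0.2365]
eef_rot: [[-0.188, 0.982, -0.001], [0.982, 0.188, 0.0], [0.0, -0.001, -1.0]]
wrist_force: [0.4, -0.5, 0.3]
gripper_width: 0.0439
grip_force: 0.0
```

Request:
carry_out(
  rows=[
    [0,0,0,0,0,0,44],
    [0,0,0,0,0,0,44],
    [0,0,0,0,0,0,44],
    [0,0,0,0,0,0,44],
    [0,0,0,0,0,0,44],
    [0,0,0,0,0,0,44],
    [0,0,0,0,0,0,44],
    [0,0,0,0,0,0,44],
    [0,0,0,0,0,0,44],
    [0,0,0,0,0,0,44],
  ],
)

```text
time: 11.45
position: [0.4042, 0.2045, 0.2371]
eef_rot: [[-0.184, 0.983, -0.0], [0.983, 0.184, -0.0], [-0.0, -0.0, -1.0]]
wrist_force: [-0.4, 0.9, 0.4]
gripper_width: 0.0438
grip_force: 0.0
```

```bash
python3 -c "
from h import *
st(); f=grab_frame('wrist'); cv2.imwrite('pics/w4.png',f['img']); 
for p in [(.4043,.2048,.042),(.4127,.1606,.012)]: print(proj(f,p))
g=grab_frame('top')
for o in cassettes(g):
    d=o[1]-o[0]; print('win',o[0],'well',o[1],'yaw %.1f'%np.degrees(np.arctan2(d[1],d[0])))
plan((.4043,.2048,.034),100.7)"
```

```text
t 11.45 grasp [0.4042 0.2045 0.0901] psi 100.62 tilt [-0. -0.] F [-0.4  0.9  0.4] w 0.0438 gf 0.0 q [ 0.21  0.15  2.03 -0.    0.96  0.02]
[324.65801603 229.88393136]
[324.66502365 267.54200575]
win [0.65512009 0.163746  ] well [0.65777259 0.13467851] yaw -84.8
win [0.57893043 0.13582426] well [0.58204375 0.10740218] yaw -83.7
win [0.50795299 0.15012595] well [0.50968347 0.12050182] yaw -86.7
win [0.41292119 0.1604481 ] well [0.41842035 0.1321166 ] yaw -79.0
row [0.2, 0.2, 56.1] [0.0, 0.0, -0.08] len 56
```

View pics/w4.png

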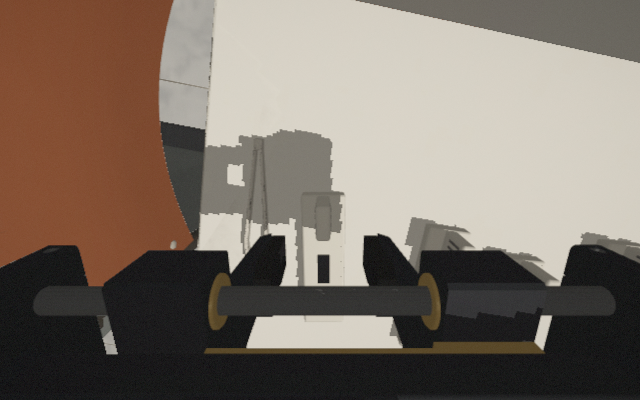

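The wrist view shows the grip at about (323,222), midway between the fingers at u=285 and 363, and the window at (324,268) as predicted. The forceps lie left of it, around u=258. I'll descend at a narrower opening.

Request:
carry_out(
  rows=[
    [0,0,5,0,0,0,30],
    [0,0,13,0,0,0,30],
    [0,0,22,0,0,0,30],
    [0,0,32,0,0,0,30],
    [0,0,42,0,0,0,30],
    [0,0,50,0,0,0,30],
    [0,0,54,0,0,0,30],
    [0,0,56,0,0,0,30],
    [0,0,56,0,0,0,30],
    [0,0,56,0,0,0,30],
  ],
)

```text
time: 12.55
position: [0.4044, 0.2046, 0.1814]
eef_rot: [[-0.184, 0.983, 0.001], [0.983, 0.184, 0.0], [0.0, 0.001, -1.0]]
wrist_force: [0.3, -0.1, -1.0]
gripper_width: 0.0298
grip_force: 0.0
```

Request:
carry_out(
  rows=[
    [0,0,0,0,0,0,20],
    [0,0,0,0,0,0,10],
    [0,0,0,0,0,0,4],
    [0,0,0,0,0,0,4],
    [0,0,0,0,0,0,4],
    [0,0,0,0,0,0,4],
    [0,0,-5,0,0,0,4],
    [0,0,-15,0,0,0,4],
    [0,0,-25,0,0,0,4],
    [0,0,-30,0,0,0,4],
  ],
)

```text
time: 13.55
position: [0.4047, 0.2047, 0.2125]
eef_rot: [[-0.184, 0.983, 0.002], [0.983, 0.184, 0.0], [0.0, 0.002, -1.0]]
wrist_force: [-0.4, 0.7, 0.2]
gripper_width: 0.0098
grip_force: 30.0
```

```bash
cat >> h.py <<'E'
O=np.array([.571,-.0985]); TH=np.radians(1.2)
def rd(x,y): c,s=np.cos(TH),np.sin(TH); return O+[c*x-s*y,s*x+c*y]
def toch(n,noseX,z):  # grasp target with nose at reader x=noseX in channel n
    p=rd(noseX-.1025,{1:.078,2:.026,3:-.026,4:-.078}[n]); plan((p[0],p[1],z),181.2)
E
python3 -c "
from h import *
st(); toch(4,-.045,.064)"
```

```text
t 13.55 grasp [0.4049 0.2047 0.0655] psi 100.62 tilt [0.0019 0.0004] F [-0.4  0.7  0.2] w 0.0098 gf 30.0 q [0.21 0.2  2.04 0.   0.9  0.02]
row [-381.4, -50.7, 1.4] [0.09, 0.07, -80.58] len 385
```

Request:
carry_out(
  rows=[
    [-10,-2,0,0,0,-2,4],
    [-35,-5,0,0,0,-7,4],
    [-70,-10,0,0,0,-13,4],
    [-110,-15,0,0,0,-20,4],
    [-150,-20,0,0,0,-27,4],
    [-190,-25,0,0,0,-34,4],
    [-230,-31,0,0,0,-41,4],
    [-270,-36,0,0,0,-48,4],
    [-305,-41,0,0,0,-55,4],
    [-335,-45,0,0,0,-62,4],
  ],
)

```text
time: 14.55
position: [0.4217, -0.1351, 0.2118]
eef_rot: [[-0.955, 0.295, 0.001], [0.295, 0.955, -0.001], [-0.001, -0.0, -1.0]]
wrist_force: [0.5, 1.3, -0.1]
gripper_width: 0.01
grip_force: 30.0
```

```bash
python3 -c "
from h import *
st(); toch(4,-.045,.061)"
```

```text
t 14.55 grasp [ 0.4219 -0.1352  0.0648] psi 162.84 tilt [ 0.0011 -0.0008] F [ 0.5  1.3 -0.1] w 0.0100 gf 30.0 q [-0.58  0.18  2.07 -0.    0.9  -1.85]
row [-16.4, -41.4, 3.8] [-0.04, 0.07, -18.36] len 45
```

Request:
carry_out(
  rows=[
    [-4,-10,1,0,0,-5,4],
    [-8,-21,2,0,0,-10,4],
    [-13,-33,3,0,0,-15,4],
    [-16,-40,3.8,0,0,-18.4,4],
    [-16.4,-41.4,3.8,0,0,-18.4,4],
    [-16.4,-41.4,3.8,0,0,-18.4,4],
    [-16.4,-41.4,3.8,0,0,-18.4,4],
    [-16.4,-41.4,3.8,0,0,-18.4,4],
    [-16.4,-41.4,3.8,0,0,-18.4,4],
    [-16.4,-41.4,3.8,0,0,-18.4,4],
  ],
)

```text
time: 15.55
position: [0.425, -0.1772, 0.2073]
eef_rot: [[-1.0, -0.018, 0.0], [-0.018, 1.0, 0.0], [-0.0, 0.0, -1.0]]
wrist_force: [0.6, -1.0, -0.7]
gripper_width: 0.0098
grip_force: 30.0
```

```bash
python3 -c "
from h import *
st(); toch(4,-.045,.0415); f=grab_frame('top'); im=rect(f,.38,.62,-.27,.03,.02,2000); cv2.imwrite('pics/t5.png',im); print(rd(-.045,-.078))"
```

```text
t 15.55 grasp [ 0.425  -0.1772  0.0603] psi -178.97 tilt [0. 0.] F [ 0.6 -1.  -0.7] w 0.0098 gf 30.0 q [-0.65  0.22  2.02  0.    0.9  -2.24]
row [-0.1, -2.4, 18.8] [0.0, 0.0, -0.17] len 19
[ 0.52764338 -0.1774253 ]
```

View pics/t5.png

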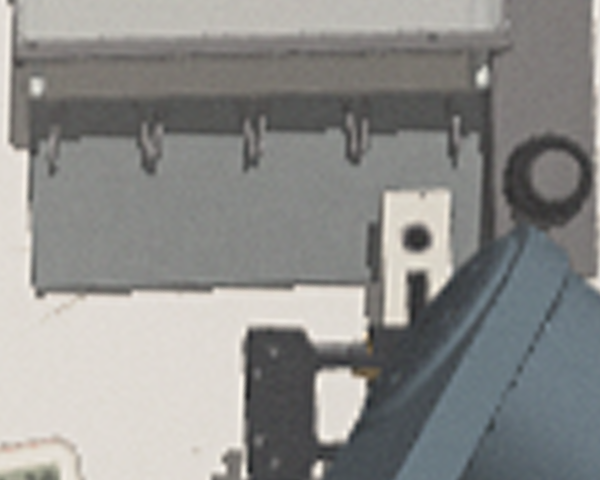

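The top view shows the cassette nose at (417,190), with the channel 4 guide tips at u≈357 and 456. The lateral error is within about 2 mm, well inside the flare. I'll lower it and slide in.

Request:
carry_out(
  rows=[
    [0,-1,4,0,0,0,4],
    [0,-1.4,9,0,0,0,4],
    [0,-1.4,14,0,0,-0.2,4],
    [0,-1.4,17.5,0,0,-0.2,4],
    [0,-1.4,18.8,0,0,-0.2,4],
    [-3,-1.4,18.8,0,0,-0.2,4],
    [-8,-1.4,18.8,0,0,-0.2,4],
    [-14,-1.4,18.8,0,0,-0.2,4],
    [-20,-1.4,18.8,0,0,-0.2,4],
    [-25,-1.4,18.8,0,0,-0.2,4],
  ],
)

```text
time: 16.6
position: [0.4508, -0.1785, 0.1887]
eef_rot: [[-1.0, -0.021, 0.001], [-0.021, 1.0, -0.0], [-0.001, -0.0, -1.0]]
wrist_force: [0.6, 0.1, -1.1]
gripper_width: 0.0101
grip_force: 30.0
```

Request:
carry_out(
  rows=[
    [-4,0,0,0,0,0,4],
    [-8,0,0,0,0,0,4],
    [-12,0,0,0,0,0,4],
    [-16,0,0,0,0,0,4],
    [-20,0,0,0,0,0,4],
    [-24,0,0,0,0,0,4],
    [-28,0,0,0,0,0,4],
    [-32,0,0,0,0,0,4],
    [-36,0,0,0,0,0,4],
    [-40,0,0,0,0,0,4],
  ],
)

```text
time: 17.6
position: [0.4903, -0.1775, 0.1885]
eef_rot: [[-1.0, -0.021, -0.0], [-0.021, 1.0, 0.0], [0.0, 0.0, -1.0]]
wrist_force: [0.8, -0.3, -0.6]
gripper_width: 0.0098
grip_force: 30.0
```

```bash
python3 -c "
from h import *
s=st(); print(s['torque'])"
```

```text
t 17.60 grasp [ 0.4903 -0.1775  0.0415] psi -178.78 tilt [-0.  0.] F [ 0.8 -0.3 -0.6] w 0.0098 gf 30.0 q [-0.58  0.37  1.87 -0.    0.9  -2.17]
[ 0.04749968 -0.15625831 -0.03183684]
```

Request:
carry_out(
  rows=[
    [-3,0,0,0,0,0,4],
    [-6,0,0,0,0,0,4],
    [-9,0,0,0,0,0,4],
    [-12,0,0,0,0,0,4],
    [-15,0,0,0,0,0,4],
    [-18,0,0,0,0,0,4],
    [-21,0,0,0,0,0,4],
    [-24,0,0,0,0,0,4],
    [-26,0,0,0,0,0,4],
    [-28,0,0,0,0,0,4],
  ],
)

```text
time: 18.6
position: [0.5181, -0.1769, 0.1885]
eef_rot: [[-1.0, -0.021, -0.0], [-0.021, 1.0, 0.0], [0.0, 0.0, -1.0]]
wrist_force: [0.1, 0.2, -1.0]
gripper_width: 0.0101
grip_force: 30.0
```

Request:
carry_out(
  rows=[
    [-1,0,0,0,0,0,4],
    [-2,0,0,0,0,0,4],
    [-3,0,0,0,0,0,4],
    [-4,0,0,0,0,0,4],
    [-5,0,0,0,0,0,4],
    [-6,0,0,0,0,0,4],
    [-7,0,0,0,0,0,4],
    [-8,0,0,0,0,0,4],
    [-9,0,0,0,0,0,4],
    [-10,0,0,0,0,0,4],
  ],
)

```text
time: 19.6
position: [0.528, -0.1767, 0.1885]
eef_rot: [[-1.0, -0.021, -0.0], [-0.021, 1.0, 0.0], [0.0, 0.0, -1.0]]
wrist_force: [0.0, -0.5, -0.5]
gripper_width: 0.0096
grip_force: 30.0
```

Request:
carry_out(
  rows=[
    [-0.6,0,0,0,0,0,4],
    [-1.2,0,0,0,0,0,4],
    [-1.8,0,0,0,0,0,4],
    [-2.4,0,0,0,0,0,4],
    [-3,0,0,0,0,0,4],
    [-3.6,0,0,0,0,0,4],
    [-4.2,0,0,0,0,0,4],
    [-4.8,0,0,0,0,0,4],
    [-5.4,0,0,0,0,0,4],
    [-6,0,0,0,0,0,4],
  ],
)

```text
time: 20.6
position: [0.534, -0.1766, 0.1885]
eef_rot: [[-1.0, -0.021, -0.0], [-0.021, 1.0, 0.0], [0.0, 0.0, -1.0]]
wrist_force: [-0.3, 0.8, -1.2]
gripper_width: 0.0095
grip_force: 30.0
```

Request:
carry_out(
  rows=[
    [-0.6,0,0,0,0,0,4],
    [-1.2,0,0,0,0,0,4],
    [-1.8,0,0,0,0,0,4],
    [-2.4,0,0,0,0,0,4],
    [-3,0,0,0,0,0,4],
    [-3.6,0,0,0,0,0,4],
    [-4.2,0,0,0,0,0,4],
    [-4.8,0,0,0,0,0,4],
    [-5.4,0,0,0,0,0,4],
    [-6,0,0,0,0,0,4],
  ],
)

```text
time: 21.6
position: [0.5375, -0.1765, 0.1875]
eef_rot: [[-1.0, -0.022, -0.008], [-0.022, 1.0, 0.002], [0.008, 0.002, -1.0]]
wrist_force: [-17.1, -2.8, 7.1]
gripper_width: 0.0094
grip_force: 30.0
```

Contact at 17 N, close to where the stop was expected. I'll release while still pressed against it, then lift.

Request:
carry_out(
  rows=[
    [0,0,0.7,0,0,0,4],
    [0,0,0.7,0,0,0,4],
    [0,0,0.7,0,0,0,28],
    [0,0,0.7,0,0,0,28],
    [0,0,0.7,0,0,0,28],
    [0,0,0.7,0,0,0,28],
    [0,0,-10,0,0,0,28],
    [0,0,-25,0,0,0,28],
    [0,0,-45,0,0,0,28],
    [0,0,-65,0,0,0,28],
  ],
)

```text
time: 22.6
position: [0.5402, -0.1765, 0.2555]
eef_rot: [[-1.0, -0.021, 0.001], [-0.021, 1.0, -0.0], [-0.001, -0.0, -1.0]]
wrist_force: [1.4, -0.5, 0.3]
gripper_width: 0.028
grip_force: 0.0
```

```bash
cat >> h.py <<'E'
O=np.array([.571,-.0975])
def look():
    s=st(); g=grab_frame('top')
    for o in cassettes(g):
        d=(o[1]-o[0])/o[2]; y=np.degrees(np.arctan2(d[1],d[0])); gp=o[0]-.045*d; print('win',np.round(o[0],4),'yaw %.1f'%y,'grip',np.round(gp,4)); 
    return g
E
python3 -c "
from h import *
look(); plan((.5055,.195,.10),93.3)"
```

```text
t 22.60 grasp [ 0.5403 -0.1766  0.1085] psi -178.78 tilt [ 0.0009 -0.0005] F [ 1.4 -0.5  0.3] w 0.0280 gf 0.0 q [-0.52  0.34  1.73  0.    1.06 -2.12]
win [0.6551 0.1638] yaw -84.9 grip [0.6511 0.2087]
win [0.5789 0.1357] yaw -83.4 grip [0.5737 0.1804]
win [0.508 0.15 ] yaw -86.9 grip [0.5056 0.195 ]
row [28.0, 372.8, 10.7] [0.09, 0.41, 87.94] len 374
```

Request:
carry_out(
  rows=[
    [2,15,0,0,0,4,32],
    [4,45,0,0,0,11,32],
    [7,85,0,0,0,19,32],
    [10,128,2,0,0,27,32],
    [13,170,4,0,0,35,32],
    [16,212,6,0,0,43,32],
    [19,254,8,0,0,51,32],
    [22,296,9,0,0,59,32],
    [25,330,10,0,0,67,32],
    [27,358,10.7,0,0,75,32],
  ],
)

```text
time: 23.65
position: [0.505, 0.183, 0.2436]
eef_rot: [[-0.275, 0.961, 0.001], [0.961, 0.275, 0.0], [0.0, 0.001, -1.0]]
wrist_force: [0.9, -0.6, 0.3]
gripper_width: 0.032
grip_force: 0.0
```

```bash
python3 -c "
from h import *
look(); plan((.5056,.195,.07),93.1); plan((.5056,.195,.034),93.1)"
```

```text
t 23.65 grasp [0.5052 0.183  0.0966] psi 105.96 tilt [0.0013 0.0004] F [ 0.9 -0.6  0.3] w 0.0320 gf 0.0 q [ 0.13  0.3   1.82  0.    1.02 -0.15]
win [0.6551 0.1637] yaw -84.8 grip [0.651  0.2085]
win [0.5789 0.1359] yaw -83.9 grip [0.5741 0.1807]
win [0.508  0.1497] yaw -87.0 grip [0.5057 0.1946]
row [8.7, 3.5, 26.6] [0.09, -0.11, 12.37] len 28
row [8.6, 3.5, 62.6] [0.09, -0.11, 12.37] len 63
```

Request:
carry_out(
  rows=[
    [4,1.5,8,0,0,4,30],
    [8,3,16,0,0,8,30],
    [10,3.5,22,0,0,12.4,30],
    [10,3.5,26,0,0,12.4,30],
    [10,3.5,34,0,0,12.4,30],
    [10,3.5,44,0,0,12.4,30],
    [10,3.5,53,0,0,12.4,30],
    [10,3.5,59,0,0,12.4,30],
    [10,3.5,62,0,0,12.4,30],
    [10,3.5,62.6,0,0,12.4,30],
  ],
)

```text
time: 24.7
position: [0.5058, 0.1914, 0.1796]
eef_rot: [[-0.067, 0.998, -0.001], [0.998, 0.067, -0.0], [-0.0, -0.001, -1.0]]
wrist_force: [-0.3, -0.4, -1.1]
gripper_width: 0.0298
grip_force: 0.0
```

Request:
carry_out(
  rows=[
    [0,0,0,0,0,0,25],
    [0,0,0,0,0,0,15],
    [0,0,0,0,0,0,8],
    [0,0,0,0,0,0,4],
    [0,0,0,0,0,0,4],
    [0,0,0,0,0,0,4],
    [0,0,0,0,0,0,4],
    [0,0,-8,0,0,0,4],
    [0,0,-18,0,0,0,4],
    [0,0,-26,0,0,0,4],
  ],
)

```text
time: 25.7
position: [0.5061, 0.1915, 0.2072]
eef_rot: [[-0.067, 0.998, 0.0], [0.998, 0.067, 0.0], [0.0, 0.0, -1.0]]
wrist_force: [-0.2, 0.0, -0.8]
gripper_width: 0.0097
grip_force: 30.0
```

```bash
python3 -c "
from h import *
st(); toch(3,-.045,.062)"
```

```text
t 25.70 grasp [0.5061 0.1915 0.0602] psi 93.82 tilt [0.0005 0.0001] F [-0.2  0.  -0.8] w 0.0097 gf 30.0 q [0.14 0.37 1.82 0.   0.95 0.08]
row [-311.9, -103.0, -1.9] [0.02, 0.02, -87.38] len 328
```

Request:
carry_out(
  rows=[
    [-3,-15,-1,0,0,-2,4],
    [-10,-45,-2,0,0,-6,4],
    [-35,-80,-2,0,0,-12,4],
    [-70,-103,-2,0,0,-20,4],
    [-110,-103,-2,0,0,-28,4],
    [-150,-103,-2,0,0,-36,4],
    [-190,-103,-2,0,0,-44,4],
    [-230,-103,-2,0,0,-52,4],
    [-265,-103,-2,0,0,-60,4],
    [-290,-103,-2,0,0,-68,4],
  ],
)

```text
time: 26.7
position: [0.4227, -0.1071, 0.2092]
eef_rot: [[-0.938, 0.348, 0.002], [0.348, 0.938, -0.001], [-0.002, -0.0, -1.0]]
wrist_force: [0.2, 0.3, -0.5]
gripper_width: 0.0095
grip_force: 30.0
```

```bash
python3 -c "
from h import *
st(); toch(3,-.045,.062)"
```

```text
t 26.70 grasp [ 0.423  -0.1073  0.0622] psi 159.64 tilt [ 0.0017 -0.0012] F [ 0.2  0.3 -0.5] w 0.0095 gf 30.0 q [-0.52  0.17  2.08 -0.    0.89 -1.74]
row [-8.0, -17.8, 0.2] [-0.05, 0.11, -21.56] len 20
```

Request:
carry_out(
  rows=[
    [-2,-5,0,0,0,-6,4],
    [-4,-10,0,0,0,-12,4],
    [-6,-15,0,0,0,-18,4],
    [-8,-17.8,0,0,0,-21.6,4],
    [-8,-17.8,0,0,0,-21.6,4],
    [-8,-17.8,0,0,0,-21.6,4],
    [-8,-17.8,0,0,0,-21.6,4],
    [-8,-17.8,0,0,0,-21.6,4],
    [-8,-17.8,0,0,0,-21.6,4],
    [-8,-17.8,0,0,0,-21.6,4],
  ],
)

```text
time: 27.7
position: [0.4237, -0.1241, 0.2082]
eef_rot: [[-1.0, -0.017, -0.0], [-0.017, 1.0, 0.0], [0.0, 0.0, -1.0]]
wrist_force: [-0.2, -0.4, -0.8]
gripper_width: 0.0098
grip_force: 30.0
```

```bash
python3 -c "
from h import *
st(); toch(3,-.045,.0415)"
```

```text
t 27.70 grasp [ 0.4237 -0.1241  0.0612] psi -179.03 tilt [-0.  0.] F [-0.2 -0.4 -0.8] w 0.0098 gf 30.0 q [-0.56  0.18  2.07  0.    0.89 -2.14]
row [-0.3, -2.5, 19.7] [0.0, -0.0, -0.23] len 20
```

Request:
carry_out(
  rows=[
    [0,-1.5,4,0,0,-0.2,4],
    [0,-2.5,9,0,0,-0.2,4],
    [0,-2.5,14,0,0,-0.2,4],
    [0,-2.5,18.5,0,0,-0.2,4],
    [0,-2.5,19.7,0,0,-0.2,4],
    [-3,-2.5,19.7,0,0,-0.2,4],
    [-8,-2.5,19.7,0,0,-0.2,4],
    [-14,-2.5,19.7,0,0,-0.2,4],
    [-20,-2.5,19.7,0,0,-0.2,4],
    [-26,-2.5,19.7,0,0,-0.2,4],
  ],
)

```text
time: 28.7
position: [0.4505, -0.1263, 0.1887]
eef_rot: [[-1.0, -0.021, 0.0], [-0.021, 1.0, -0.0], [-0.0, -0.0, -1.0]]
wrist_force: [-0.2, -0.4, 0.1]
gripper_width: 0.0096
grip_force: 30.0
```

Request:
carry_out(
  rows=[
    [-5,0,0,0,0,0,4],
    [-10,0,0,0,0,0,4],
    [-15,0,0,0,0,0,4],
    [-20,0,0,0,0,0,4],
    [-25,0,0,0,0,0,4],
    [-30,0,0,0,0,0,4],
    [-35,0,0,0,0,0,4],
    [-40,0,0,0,0,0,4],
    [-45,0,0,0,0,0,4],
    [-50,0,0,0,0,0,4],
  ],
)

```text
time: 29.7
position: [0.5001, -0.1253, 0.1885]
eef_rot: [[-1.0, -0.02, -0.0], [-0.02, 1.0, 0.0], [0.0, 0.0, -1.0]]
wrist_force: [0.0, 0.9, -0.8]
gripper_width: 0.0093
grip_force: 30.0
```

Request:
carry_out(
  rows=[
    [-2,0,0,0,0,0,4],
    [-4,0,0,0,0,0,4],
    [-6,0,0,0,0,0,4],
    [-8,0,0,0,0,0,4],
    [-10,0,0,0,0,0,4],
    [-12,0,0,0,0,0,4],
    [-14,0,0,0,0,0,4],
    [-16,0,0,0,0,0,4],
    [-18,0,0,0,0,0,4],
    [-20,0,0,0,0,0,4],
  ],
)

```text
time: 30.7
position: [0.5199, -0.1248, 0.1885]
eef_rot: [[-1.0, -0.02, 0.0], [-0.02, 1.0, 0.0], [-0.0, 0.0, -1.0]]
wrist_force: [-0.1, -0.1, -0.5]
gripper_width: 0.0094
grip_force: 30.0
```

Request:
carry_out(
  rows=[
    [-1,0,0,0,0,0,4],
    [-2,0,0,0,0,0,4],
    [-3,0,0,0,0,0,4],
    [-4,0,0,0,0,0,4],
    [-5,0,0,0,0,0,4],
    [-6,0,0,0,0,0,4],
    [-7,0,0,0,0,0,4],
    [-8,0,0,0,0,0,4],
    [-9,0,0,0,0,0,4],
    [-10,0,0,0,0,0,4],
  ],
)

```text
time: 31.7
position: [0.5298, -0.1247, 0.1885]
eef_rot: [[-1.0, -0.02, 0.0], [-0.02, 1.0, -0.0], [-0.0, -0.0, -1.0]]
wrist_force: [-0.1, -0.5, -0.6]
gripper_width: 0.0097
grip_force: 30.0
```

Request:
carry_out(
  rows=[
    [-0.6,0,0,0,0,0,4],
    [-1.2,0,0,0,0,0,4],
    [-1.8,0,0,0,0,0,4],
    [-2.4,0,0,0,0,0,4],
    [-3,0,0,0,0,0,4],
    [-3.6,0,0,0,0,0,4],
    [-4.2,0,0,0,0,0,4],
    [-4.8,0,0,0,0,0,4],
    [-5.4,0,0,0,0,0,4],
    [-6,0,0,0,0,0,4],
  ],
)

```text
time: 32.7
position: [0.5358, -0.1245, 0.1885]
eef_rot: [[-1.0, -0.02, 0.0], [-0.02, 1.0, 0.0], [-0.0, 0.0, -1.0]]
wrist_force: [0.7, -0.0, -0.1]
gripper_width: 0.0098
grip_force: 30.0
```

Request:
carry_out(
  rows=[
    [-0.6,0,0,0,0,0,4],
    [-1.2,0,0,0,0,0,4],
    [-1.8,0,0,0,0,0,4],
    [-2.4,0,0,0,0,0,4],
    [-3,0,0,0,0,0,4],
    [-3.6,0,0,0,0,0,4],
    [-4.2,0,0,0,0,0,4],
    [-4.8,0,0,0,0,0,4],
    [-5.4,0,0,0,0,0,4],
    [-6,0,0,0,0,0,4],
  ],
)

```text
time: 33.7
position: [0.5404, -0.1243, 0.1879]
eef_rot: [[-1.0, -0.021, -0.005], [-0.021, 1.0, 0.001], [0.005, 0.001, -1.0]]
wrist_force: [-9.8, -2.1, 4.2]
gripper_width: 0.0097
grip_force: 30.0
```

Request:
carry_out(
  rows=[
    [-0.7,0,0.3,0,0,0,4],
    [-1.5,0,0.7,0,0,0,4],
    [-1.5,0,0.7,0,0,0,28],
    [-1.5,0,0.7,0,0,0,28],
    [-1.5,0,0.7,0,0,0,28],
    [-1.5,0,0.7,0,0,0,28],
    [-1.5,0,-10,0,0,0,28],
    [-1.5,0,-25,0,0,0,28],
    [-1.5,0,-45,0,0,0,28],
    [-1.5,0,-65,0,0,0,28],
  ],
)

```text
time: 34.7
position: [0.5434, -0.1244, 0.2556]
eef_rot: [[-1.0, -0.021, 0.001], [-0.021, 1.0, -0.0], [-0.001, -0.0, -1.0]]
wrist_force: [0.1, -0.8, -0.4]
gripper_width: 0.0278
grip_force: 0.0
```

```bash
python3 -c "
from h import *
look(); plan((.574,.1805,.10),96.4)"
```

```text
t 34.70 grasp [ 0.5436 -0.1245  0.1086] psi -178.82 tilt [ 0.0011 -0.0005] F [ 0.1 -0.8 -0.4] w 0.0278 gf 0.0 q [-0.44  0.32  1.76  0.    1.05 -2.03]
win [0.6551 0.1638] yaw -85.0 grip [0.6512 0.2086]
win [0.579  0.1355] yaw -83.4 grip [0.5738 0.1802]
row [-35.5, 304.8, 11.5] [0.12, 0.4, 84.79] len 307
```

Request:
carry_out(
  rows=[
    [-2,12,0,0,0,5,32],
    [-5,35,0,0,0,12,32],
    [-9,68,1,0,0,20,32],
    [-13,105,2,0,0,28,32],
    [-18,142,4,0,0,36,32],
    [-22,180,6,0,0,44,32],
    [-27,218,8,0,0,52,32],
    [-31,255,10,0,0,60,32],
    [-34,282,11,0,0,68,32],
    [-35,298,11.5,0,0,76,32],
  ],
)

```text
time: 35.75
position: [0.5721, 0.1766, 0.2427]
eef_rot: [[-0.258, 0.966, 0.001], [0.966, 0.258, 0.001], [0.0, 0.001, -1.0]]
wrist_force: [-0.5, -0.6, 0.0]
gripper_width: 0.0322
grip_force: 0.0
```

```bash
python3 -c "
from h import *
look(); plan((.5738,.1805,.034),96.5)"
```

```text
t 35.75 grasp [0.5723 0.1767 0.0957] psi 104.96 tilt [0.0013 0.0005] F [-0.5 -0.6  0. ] w 0.0322 gf 0.0 q [ 0.1   0.42  1.66  0.    1.06 -0.16]
win [0.6552 0.1637] yaw -84.9 grip [0.6512 0.2085]
win [0.579 0.136] yaw -83.6 grip [0.574  0.1807]
row [2.0, 2.3, 61.7] [0.09, -0.06, 8.06] len 62
```

Request:
carry_out(
  rows=[
    [2,1,8,0,0,4,30],
    [4,2,16,0,0,8,30],
    [4.5,2,22,0,0,8.1,30],
    [4.5,2,26,0,0,8.1,30],
    [4.5,2,34,0,0,8.1,30],
    [4.5,2,44,0,0,8.1,30],
    [4.5,2,53,0,0,8.1,30],
    [4.5,2,59,0,0,8.1,30],
    [4.5,2,61,0,0,8.1,30],
    [4.5,2,61.7,0,0,8.1,30],
  ],
)

```text
time: 36.8
position: [0.5728, 0.1791, 0.1799]
eef_rot: [[-0.123, 0.992, -0.001], [0.992, 0.123, -0.0], [0.0, -0.001, -1.0]]
wrist_force: [0.3, 0.6, 1.2]
gripper_width: 0.0299
grip_force: 0.0
```

Request:
carry_out(
  rows=[
    [0,0,0,0,0,0,25],
    [0,0,0,0,0,0,15],
    [0,0,0,0,0,0,8],
    [0,0,0,0,0,0,4],
    [0,0,0,0,0,0,4],
    [0,0,0,0,0,0,4],
    [0,0,0,0,0,0,4],
    [0,0,-8,0,0,0,4],
    [0,0,-18,0,0,0,4],
    [0,0,-26,0,0,0,4],
  ],
)

```text
time: 37.8
position: [0.573, 0.1791, 0.2073]
eef_rot: [[-0.123, 0.992, 0.0], [0.992, 0.123, 0.0], [0.0, 0.0, -1.0]]
wrist_force: [0.7, 0.4, -2.0]
gripper_width: 0.0097
grip_force: 30.0
```

```bash
python3 -c "
from h import *
st(); toch(2,-.045,.062)"
```

```text
t 37.80 grasp [0.573  0.1792 0.0603] psi 97.07 tilt [0.0004 0.0001] F [ 0.7  0.4 -2. ] w 0.0097 gf 30.0 q [ 0.11  0.48  1.66  0.    1.   -0.02]
row [-233.3, -180.1, -1.8] [0.02, 0.02, -84.13] len 295
```

Request:
carry_out(
  rows=[
    [0,-15,0,0,0,0,4],
    [0,-50,-2,0,0,-3,4],
    [-3,-95,-2,0,0,-8,4],
    [-15,-138,-2,0,0,-16,4],
    [-40,-170,-2,0,0,-24,4],
    [-75,-180,-2,0,0,-32,4],
    [-115,-180,-2,0,0,-40,4],
    [-155,-180,-2,0,0,-48,4],
    [-190,-180,-2,0,0,-56,4],
    [-215,-180,-2,0,0,-64,4],
  ],
)

```text
time: 38.8
position: [0.4211, -0.0585, 0.2093]
eef_rot: [[-0.94, 0.34, 0.002], [0.34, 0.94, -0.001], [-0.002, -0.0, -1.0]]
wrist_force: [0.3, -0.2, -0.4]
gripper_width: 0.0101
grip_force: 30.0
```

```bash
python3 -c "
from h import *
st(); toch(2,-.045,.062)"
```

```text
t 38.80 grasp [ 0.4214 -0.0586  0.0623] psi 160.13 tilt [ 0.0019 -0.001 ] F [ 0.3 -0.2 -0.4] w 0.0101 gf 30.0 q [-0.42  0.15  2.11 -0.    0.88 -1.64]
row [-7.3, -14.5, 0.4] [-0.04, 0.12, -21.07] len 16
```

Request:
carry_out(
  rows=[
    [-2,-5,0,0,0,-6,4],
    [-4,-10,0,0,0,-12,4],
    [-6,-15,0,0,0,-18,4],
    [-8,-16.8,0,0,0,-21.3,4],
    [-8,-16.8,0,0,0,-21.3,4],
    [-8,-16.8,0,0,0,-21.3,4],
    [-8,-16.8,0,0,0,-21.3,4],
    [-8,-16.8,0,0,0,-21.3,4],
    [-8,-16.8,0,0,0,-21.3,4],
    [-8,-16.8,0,0,0,-21.3,4],
  ],
)

```text
time: 39.8
position: [0.4224, -0.0748, 0.2083]
eef_rot: [[-1.0, -0.02, -0.0], [-0.02, 1.0, 0.0], [0.0, 0.0, -1.0]]
wrist_force: [-0.5, -0.2, -1.3]
gripper_width: 0.0098
grip_force: 30.0
```

```bash
python3 -c "
from h import *
st(); toch(2,-.045,.0415)"
```

```text
t 39.80 grasp [ 0.4224 -0.0748  0.0613] psi -178.85 tilt [-0.  0.] F [-0.5 -0.2 -1.3] w 0.0098 gf 30.0 q [-0.45  0.16  2.1   0.    0.88 -2.04]
row [-0.6, 0.2, 19.8] [0.0, -0.0, -0.05] len 20
```

Request:
carry_out(
  rows=[
    [0,0,4,0,0,0,4],
    [0,0,9,0,0,0,4],
    [0,0,14,0,0,0,4],
    [0,0,18.5,0,0,0,4],
    [0,0,19.7,0,0,0,4],
    [-3,0,19.7,0,0,0,4],
    [-8,0,19.7,0,0,0,4],
    [-14,0,19.7,0,0,0,4],
    [-20,0,19.7,0,0,0,4],
    [-26,0,19.7,0,0,0,4],
  ],
)

```text
time: 40.8
position: [0.4492, -0.0744, 0.1888]
eef_rot: [[-1.0, -0.02, 0.001], [-0.02, 1.0, -0.0], [-0.001, -0.0, -1.0]]
wrist_force: [0.4, 0.0, -0.6]
gripper_width: 0.0096
grip_force: 30.0
```

Request:
carry_out(
  rows=[
    [-5,0,0,0,0,0,4],
    [-10,0,0,0,0,0,4],
    [-15,0,0,0,0,0,4],
    [-20,0,0,0,0,0,4],
    [-25,0,0,0,0,0,4],
    [-30,0,0,0,0,0,4],
    [-35,0,0,0,0,0,4],
    [-40,0,0,0,0,0,4],
    [-45,0,0,0,0,0,4],
    [-50,0,0,0,0,0,4],
  ],
)

```text
time: 41.8
position: [0.4988, -0.0734, 0.1886]
eef_rot: [[-1.0, -0.02, -0.0], [-0.02, 1.0, -0.0], [0.0, -0.0, -1.0]]
wrist_force: [0.8, 0.4, -0.3]
gripper_width: 0.0096
grip_force: 30.0
```

Request:
carry_out(
  rows=[
    [-2,0,0,0,0,0,4],
    [-5,0,0,0,0,0,4],
    [-8,0,0,0,0,0,4],
    [-11,0,0,0,0,0,4],
    [-14,0,0,0,0,0,4],
    [-17,0,0,0,0,0,4],
    [-19,0,0,0,0,0,4],
    [-21,0,0,0,0,0,4],
    [-23,0,0,0,0,0,4],
    [-24,0,0,0,0,0,4],
  ],
)

```text
time: 42.8
position: [0.5226, -0.0729, 0.1886]
eef_rot: [[-1.0, -0.02, 0.0], [-0.02, 1.0, 0.0], [-0.0, 0.0, -1.0]]
wrist_force: [-0.0, 0.2, -0.8]
gripper_width: 0.01
grip_force: 30.0
```

Request:
carry_out(
  rows=[
    [-0.7,0,0,0,0,0,4],
    [-1.4,0,0,0,0,0,4],
    [-2.1,0,0,0,0,0,4],
    [-2.8,0,0,0,0,0,4],
    [-3.5,0,0,0,0,0,4],
    [-4.2,0,0,0,0,0,4],
    [-4.9,0,0,0,0,0,4],
    [-5.6,0,0,0,0,0,4],
    [-6.3,0,0,0,0,0,4],
    [-7,0,0,0,0,0,4],
  ],
)

```text
time: 43.8
position: [0.5295, -0.0728, 0.1886]
eef_rot: [[-1.0, -0.02, 0.0], [-0.02, 1.0, -0.0], [-0.0, -0.0, -1.0]]
wrist_force: [-0.8, 1.1, -1.2]
gripper_width: 0.0094
grip_force: 30.0
```

Request:
carry_out(
  rows=[
    [-0.6,0,0,0,0,0,4],
    [-1.2,0,0,0,0,0,4],
    [-1.8,0,0,0,0,0,4],
    [-2.4,0,0,0,0,0,4],
    [-3,0,0,0,0,0,4],
    [-3.6,0,0,0,0,0,4],
    [-4.2,0,0,0,0,0,4],
    [-4.8,0,0,0,0,0,4],
    [-5.4,0,0,0,0,0,4],
    [-6,0,0,0,0,0,4],
  ],
)

```text
time: 44.8
position: [0.5323, -0.0725, 0.1871]
eef_rot: [[-1.0, -0.021, -0.011], [-0.021, 1.0, 0.001], [0.011, 0.002, -1.0]]
wrist_force: [-17.5, -3.1, 5.3]
gripper_width: 0.0096
grip_force: 30.0
```

Request:
carry_out(
  rows=[
    [0,0,0.3,0,0,0,4],
    [0,0,0.7,0,0,0,4],
    [0,0,0.7,0,0,0,28],
    [0,0,0.7,0,0,0,28],
    [0,0,0.7,0,0,0,28],
    [0,0,0.7,0,0,0,28],
    [0,0,-10,0,0,0,28],
    [0,0,-25,0,0,0,28],
    [0,0,-45,0,0,0,28],
    [0,0,-65,0,0,0,28],
  ],
)

```text
time: 45.8
position: [0.5356, -0.0726, 0.2556]
eef_rot: [[-1.0, -0.02, 0.001], [-0.02, 1.0, -0.0], [-0.001, -0.0, -1.0]]
wrist_force: [-0.2, 0.0, 0.2]
gripper_width: 0.0277
grip_force: 0.0
```

```bash
python3 -c "
from h import *
look(); plan((.6511,.2086,.10),95.1)"
```

```text
t 45.80 grasp [ 0.5358 -0.0727  0.1086] psi -178.85 tilt [ 0.0011 -0.0004] F [-0.2  0.   0.2] w 0.0277 gf 0.0 q [-0.35  0.29  1.81  0.    1.04 -1.95]
win [0.6552 0.1636] yaw -85.2 grip [0.6514 0.2085]
win [0.3812 0.0398] yaw -20.0 grip [0.3389 0.0552]
win [0.3544 0.0444] yaw -9.7 grip [0.31  0.052]
win [0.3544 0.0444] yaw -91.9 grip [0.3559 0.0894]
win [0.3534 0.0154] yaw 41.3 grip [ 0.3196 -0.0142]
row [-119.7, 279.3, 12.2] [0.15, 0.39, 86.07] len 304
```

Request:
carry_out(
  rows=[
    [-4,10,0,0,0,5,32],
    [-14,33,0,0,0,12,32],
    [-28,65,1,0,0,20,32],
    [-43,101,2,0,0,28,32],
    [-59,138,4,0,0,36,32],
    [-75,175,6,0,0,44,32],
    [-91,212,8,0,0,52,32],
    [-106,246,10,0,0,60,32],
    [-116,270,11,0,0,68,32],
    [-119.7,279.3,12.2,0,0,76,32],
  ],
)

```text
time: 46.85
position: [0.65, 0.2118, 0.2422]
eef_rot: [[-0.258, 0.966, 0.002], [0.966, 0.258, 0.001], [0.0, 0.002, -1.0]]
wrist_force: [0.5, -0.4, 0.1]
gripper_width: 0.0316
grip_force: 0.0
```

```bash
python3 -c "
from h import *
look(); plan((.6512,.2086,.034),95.1)"
```

```text
t 46.85 grasp [0.6502 0.2119 0.0952] psi 104.96 tilt [0.0017 0.0008] F [ 0.5 -0.4  0.1] w 0.0316 gf 0.0 q [ 0.14  0.58  1.42  0.    1.14 -0.12]
win [0.6551 0.1637] yaw -85.1 grip [0.6513 0.2085]
row [-3.7, 0.2, 60.9] [0.11, -0.04, 9.46] len 61
```

Request:
carry_out(
  rows=[
    [0,0,8,0,0,5,30],
    [-1,0,16,0,0,9,30],
    [-1,0,22,0,0,9.5,30],
    [-1,0,26,0,0,9.5,30],
    [-1,0,34,0,0,9.5,30],
    [-1,0,44,0,0,9.5,30],
    [-1,0,53,0,0,9.5,30],
    [-1,0,58,0,0,9.5,30],
    [-1,0,60.5,0,0,9.5,30],
    [-1,0,60.9,0,0,9.5,30],
  ],
)

```text
time: 47.9
position: [0.6496, 0.208, 0.18]
eef_rot: [[-0.099, 0.995, -0.001], [0.995, 0.099, -0.0], [-0.0, -0.001, -1.0]]
wrist_force: [-0.2, 0.2, 0.4]
gripper_width: 0.0305
grip_force: 0.0
```

Request:
carry_out(
  rows=[
    [0,0,0,0,0,0,25],
    [0,0,0,0,0,0,15],
    [0,0,0,0,0,0,8],
    [0,0,0,0,0,0,4],
    [0,0,0,0,0,0,4],
    [0,0,0,0,0,0,4],
    [0,0,0,0,0,0,4],
    [0,0,-8,0,0,0,4],
    [0,0,-18,0,0,0,4],
    [0,0,-26,0,0,0,4],
  ],
)

```text
time: 48.9
position: [0.6499, 0.208, 0.2075]
eef_rot: [[-0.098, 0.995, 0.0], [0.995, 0.098, 0.0], [0.0, 0.0, -1.0]]
wrist_force: [-0.2, -0.2, -0.3]
gripper_width: 0.0098
grip_force: 30.0
```

```bash
python3 -c "
from h import *
st(); toch(1,-.045,.062)"
```

```text
t 48.90 grasp [0.6499 0.208  0.0605] psi 95.65 tilt [0.0004 0.0001] F [-0.2 -0.2 -0.3] w 0.0098 gf 30.0 q [0.14 0.63 1.43 0.   1.09 0.04]
row [-207.1, -249.6, -1.6] [0.02, 0.02, -85.55] len 324
```

Request:
carry_out(
  rows=[
    [0,-12,0,0,0,0,4],
    [0,-40,-2,0,0,0,4],
    [0,-82,-2,0,0,-2,4],
    [0,-125,-2,0,0,-6,4],
    [-5,-168,-2,0,0,-12,4],
    [-20,-207,-2,0,0,-20,4],
    [-45,-235,-2,0,0,-28,4],
    [-80,-249,-2,0,0,-36,4],
    [-115,-250,-2,0,0,-44,4],
    [-150,-250,-2,0,0,-52,4],
  ],
)

```text
time: 49.9
position: [0.4153, 0.0357, 0.2094]
eef_rot: [[-0.843, 0.538, 0.002], [0.538, 0.843, -0.0], [-0.002, 0.001, -1.0]]
wrist_force: [0.6, 0.5, -0.4]
gripper_width: 0.0099
grip_force: 30.0
```

```bash
python3 -c "
from h import *
st(); toch(1,-.045,.062)"
```

```text
t 49.90 grasp [0.4155 0.0356 0.0624] psi 147.44 tilt [ 0.0017 -0.0003] F [ 0.6  0.5 -0.4] w 0.0099 gf 30.0 q [-0.2   0.13  2.13  0.    0.88 -1.2 ]
row [-36.9, -45.5, 0.5] [0.01, 0.1, -33.76] len 59
```

Request:
carry_out(
  rows=[
    [-7,-9,0,0,0,-7,4],
    [-15,-18,0,0,0,-14,4],
    [-22,-28,0,0,0,-21,4],
    [-30,-38,0,0,0,-28,4],
    [-36,-44,0,0,0,-33.8,4],
    [-37,-46,0,0,0,-33.8,4],
    [-37,-46,0,0,0,-33.8,4],
    [-37,-46,0,0,0,-33.8,4],
    [-37,-46,0,0,0,-33.8,4],
    [-37,-46,0,0,0,-33.8,4],
  ],
)

```text
time: 50.9
position: [0.4216, -0.0217, 0.2085]
eef_rot: [[-1.0, -0.015, -0.0], [-0.015, 1.0, 0.0], [0.0, 0.0, -1.0]]
wrist_force: [-0.2, 0.4, -0.1]
gripper_width: 0.0097
grip_force: 30.0
```

```bash
python3 -c "
from h import *
st(); toch(1,-.045,.0415)"
```

```text
t 50.90 grasp [ 0.4215 -0.0217  0.0615] psi -179.14 tilt [-0.0001  0.0001] F [-0.2  0.4 -0.1] w 0.0097 gf 30.0 q [-0.33  0.14  2.12  0.    0.88 -1.92]
row [-0.3, -0.9, 20.0] [0.0, -0.01, -0.34] len 20
```

Request:
carry_out(
  rows=[
    [0,-0.5,4,0,0,-0.3,4],
    [0,-0.9,9,0,0,-0.3,4],
    [0,-0.9,14,0,0,-0.3,4],
    [0,-0.9,18.5,0,0,-0.3,4],
    [0,-0.9,20,0,0,-0.3,4],
    [-3,-0.9,20,0,0,-0.3,4],
    [-8,-0.9,20,0,0,-0.3,4],
    [-14,-0.9,20,0,0,-0.3,4],
    [-20,-0.9,20,0,0,-0.3,4],
    [-26,-0.9,20,0,0,-0.3,4],
  ],
)

```text
time: 51.9
position: [0.4484, -0.0226, 0.1887]
eef_rot: [[-1.0, -0.021, 0.001], [-0.021, 1.0, -0.0], [-0.001, -0.0, -1.0]]
wrist_force: [0.8, -0.1, -0.6]
gripper_width: 0.0097
grip_force: 30.0
```

Request:
carry_out(
  rows=[
    [-5,0,0,0,0,0,4],
    [-10,0,0,0,0,0,4],
    [-15,0,0,0,0,0,4],
    [-20,0,0,0,0,0,4],
    [-25,0,0,0,0,0,4],
    [-30,0,0,0,0,0,4],
    [-35,0,0,0,0,0,4],
    [-40,0,0,0,0,0,4],
    [-45,0,0,0,0,0,4],
    [-50,0,0,0,0,0,4],
  ],
)

```text
time: 52.9
position: [0.4981, -0.0215, 0.1885]
eef_rot: [[-1.0, -0.02, 0.0], [-0.02, 1.0, 0.0], [-0.0, 0.0, -1.0]]
wrist_force: [0.7, 0.1, -0.8]
gripper_width: 0.0099
grip_force: 30.0
```

Request:
carry_out(
  rows=[
    [-2,0,0,0,0,0,4],
    [-5,0,0,0,0,0,4],
    [-8,0,0,0,0,0,4],
    [-11,0,0,0,0,0,4],
    [-14,0,0,0,0,0,4],
    [-16,0,0,0,0,0,4],
    [-18,0,0,0,0,0,4],
    [-20,0,0,0,0,0,4],
    [-21,0,0,0,0,0,4],
    [-22,0,0,0,0,0,4],
  ],
)

```text
time: 53.9
position: [0.5197, -0.0211, 0.1885]
eef_rot: [[-1.0, -0.02, -0.0], [-0.02, 1.0, 0.0], [0.0, 0.0, -1.0]]
wrist_force: [-0.5, -1.0, -1.5]
gripper_width: 0.0098
grip_force: 30.0
```

Request:
carry_out(
  rows=[
    [-0.7,0,0,0,0,0,4],
    [-1.4,0,0,0,0,0,4],
    [-2.1,0,0,0,0,0,4],
    [-2.8,0,0,0,0,0,4],
    [-3.5,0,0,0,0,0,4],
    [-4.2,0,0,0,0,0,4],
    [-4.9,0,0,0,0,0,4],
    [-5.6,0,0,0,0,0,4],
    [-6.3,0,0,0,0,0,4],
    [-7,0,0,0,0,0,4],
  ],
)

```text
time: 54.9
position: [0.5267, -0.021, 0.1885]
eef_rot: [[-1.0, -0.02, -0.0], [-0.02, 1.0, 0.0], [0.0, 0.0, -1.0]]
wrist_force: [0.1, -0.0, -0.3]
gripper_width: 0.0099
grip_force: 30.0
```

Request:
carry_out(
  rows=[
    [-0.6,0,0,0,0,0,4],
    [-1.2,0,0,0,0,0,4],
    [-1.8,0,0,0,0,0,4],
    [-2.4,0,0,0,0,0,4],
    [-3,0,0,0,0,0,4],
    [-3.6,0,0,0,0,0,4],
    [-4.2,0,0,0,0,0,4],
    [-4.8,0,0,0,0,0,4],
    [-5.4,0,0,0,0,0,4],
    [-6,0,0,0,0,0,4],
  ],
)

```text
time: 55.9
position: [0.5327, -0.0208, 0.1885]
eef_rot: [[-1.0, -0.02, -0.0], [-0.02, 1.0, 0.0], [0.0, 0.0, -1.0]]
wrist_force: [-0.6, -0.5, -0.4]
gripper_width: 0.0096
grip_force: 30.0
```

Request:
carry_out(
  rows=[
    [-0.6,0,0,0,0,0,4],
    [-1.2,0,0,0,0,0,4],
    [-1.8,0,0,0,0,0,4],
    [-2.4,0,0,0,0,0,4],
    [-3,0,0,0,0,0,4],
    [-3.6,0,0,0,0,0,4],
    [-4.2,0,0,0,0,0,4],
    [-4.8,0,0,0,0,0,4],
    [-5.4,0,0,0,0,0,4],
    [-6,0,0,0,0,0,4],
  ],
)

```text
time: 56.9
position: [0.5373, -0.0206, 0.1879]
eef_rot: [[-1.0, -0.021, -0.005], [-0.021, 1.0, 0.0], [0.005, 0.0, -1.0]]
wrist_force: [-9.2, -1.5, 3.4]
gripper_width: 0.0097
grip_force: 30.0
```

Request:
carry_out(
  rows=[
    [-0.7,0,0.3,0,0,0,4],
    [-1.5,0,0.7,0,0,0,4],
    [-1.5,0,0.7,0,0,0,28],
    [-1.5,0,0.7,0,0,0,28],
    [-1.5,0,0.7,0,0,0,28],
    [-1.5,0,0.7,0,0,0,28],
    [-1.5,0,-15,0,0,0,28],
    [-1.5,0,-40,0,0,0,28],
    [-1.5,0,-75,0,0,0,28],
    [-1.5,0,-110,0,0,0,28],
  ],
)

```text
time: 57.9
position: [0.54, -0.0206, 0.2994]
eef_rot: [[-1.0, -0.02, -0.001], [-0.02, 1.0, 0.0], [0.001, 0.0, -1.0]]
wrist_force: [0.4, -0.4, -0.7]
gripper_width: 0.0284
grip_force: 0.0
```

```bash
python3 -c "
from h import *
st(); plan((.57,-.17,.153),91.3); plan((.682,-.093,.153),91.3)"
```

```text
t 57.90 grasp [ 0.5398 -0.0206  0.1524] psi -178.83 tilt [-0.0007  0.0003] F [ 0.4 -0.4 -0.7] w 0.0284 gf 0.0 q [-0.26  0.23  1.78  0.    1.13 -1.85]
row [-27.0, -150.0, -0.7] [-0.02, -0.04, 89.87] len 152
row [-140.5, -75.3, -0.7] [-0.02, -0.04, 89.87] len 159
```

Request:
carry_out(
  rows=[
    [-3,-10,0,0,0,5,28],
    [-6,-25,0,0,0,13,28],
    [-9,-45,0,0,0,21,28],
    [-12,-65,0,0,0,29,28],
    [-15,-85,0,0,0,37,28],
    [-18,-105,0,0,0,45,28],
    [-21,-125,0,0,0,53,28],
    [-24,-140,0,0,0,61,28],
    [-26,-148,0,0,0,69,28],
    [-27,-150,0,0,0,77,28],
  ],
)

```text
time: 58.9
position: [0.5704, -0.1712, 0.2986]
eef_rot: [[-0.238, 0.971, 0.001], [0.971, 0.238, -0.0], [-0.001, 0.0, -1.0]]
wrist_force: [-0.2, -0.0, 0.3]
gripper_width: 0.028
grip_force: 0.0
```

Request:
carry_out(
  rows=[
    [0,0,0,0,0,7,40],
    [0,0,0,0,0,12,40],
    [0,0,0,0,0,12.9,40],
    [0,0,0,0,0,12.9,40],
    [0,0,0,0,0,12.9,40],
    [0,0,0,0,0,12.9,40],
    [0,0,0,0,0,12.9,40],
    [0,0,0,0,0,12.9,40],
    [0,0,0,0,0,12.9,40],
    [0,0,0,0,0,12.9,40],
  ],
)

```text
time: 59.9
position: [0.5702, -0.1701, 0.2985]
eef_rot: [[-0.022, 1.0, 0.0], [1.0, 0.022, -0.0], [-0.0, 0.0, -1.0]]
wrist_force: [0.2, 0.0, -0.1]
gripper_width: 0.04
grip_force: 0.0
```

```bash
python3 -c "
from h import *
st(); f=grab_frame('wrist'); np.save('w6.npy',f,allow_pickle=True)
im=rect(f,.45,.65,-.24,.06,.03,2400); cv2.imwrite('pics/w6.png',im)
plan((.682,-.093,.145),91.3)"
```

```text
t 59.90 grasp [ 0.5702 -0.1701  0.1515] psi 91.28 tilt [ 0. -0.] F [ 0.2  0.  -0.1] w 0.0400 gf 0.0 q [-0.49  0.34  1.64  0.    1.16 -0.51]
row [74.6, 113.5, 6.5] [-0.0, -0.0, -0.02] len 136
```

View pics/w6.png

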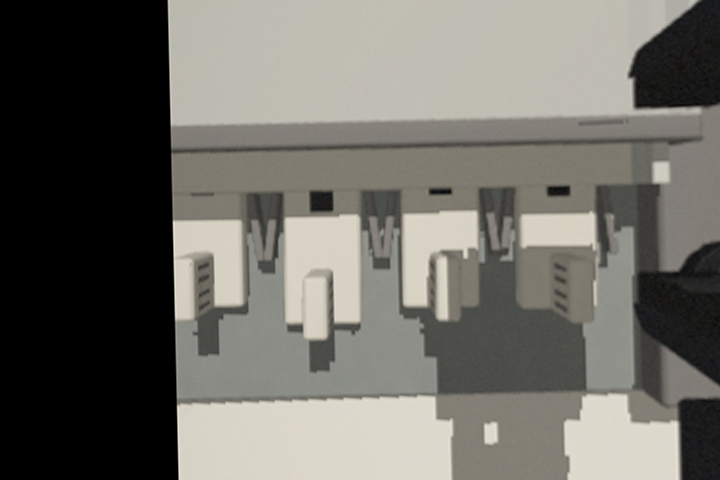

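The view shows four cassettes seated, with rear edges at about v=305, 323, 308 and 305 for channels 1–4. That matches the stop depths I felt. I'll check the edges numerically before closing the cover.

Run:
```python
from h import *
f=np.load('w6.npy',allow_pickle=True).item(); R,t,K=cam(f); c=-R.T@t
im=cv2.cvtColor(rect(f,.45,.65,-.24,.06,.018,4000),cv2.COLOR_BGR2GRAY).astype(float)
for n,(y0,gr) in {1:(-.0205,.5365),2:(-.0725,.5308),3:(-.1245,.5397),4:(-.1765,.5363)}.items():
    for o in (-.013,.011):
        u=int((.06-(y0+o))*4000); p=cv2.GaussianBlur(im[:,u-6:u+7],(1,5),0).mean(1); d=np.diff(p)
        seg=d[440:640]; k=np.argsort(seg)[:1]+440; print(n,o,"rear x",[round(.65-(i+.5)/4000,4) for i in k],"drop",d[k].round(1))
```

```text
1 -0.013 rear x [np.float64(0.5201)] drop [-16.5]
1 0.011 rear x [np.float64(0.5144)] drop [-8.2]
2 -0.013 rear x [np.float64(0.5129)] drop [-18.6]
2 0.011 rear x [np.float64(0.5126)] drop [-16.6]
3 -0.013 rear x [np.float64(0.5201)] drop [-7.]
3 0.011 rear x [np.float64(0.5199)] drop [-17.2]
4 -0.013 rear x [np.float64(0.5066)] drop [-0.6]
4 0.011 rear x [np.float64(0.5191)] drop [-6.7]
```

Rear edges agree with the contact positions by one uniform offset of 4.1 ± 0.5 mm, so all four are home. Now I'll close the cover.

Request:
carry_out(
  rows=[
    [15,20,0,0,0,0,50],
    [35,50,2,0,0,0,50],
    [55,82,4,0,0,0,50],
    [70,105,6,0,0,0,50],
    [74.6,113,6.5,0,0,0,50],
    [74.6,113,12,0,0,0,50],
    [74.6,113,24,0,0,0,50],
    [74.6,113,40,0,0,0,50],
    [74.6,113,56,0,0,0,50],
    [74.6,113,64,0,0,0,50],
  ],
)

```text
time: 60.95
position: [0.6801, -0.0934, 0.2314]
eef_rot: [[-0.021, 1.0, -0.004], [1.0, 0.021, 0.001], [0.001, -0.004, -1.0]]
wrist_force: [-0.2, 0.4, 0.4]
gripper_width: 0.0504
grip_force: 0.0
```

Request:
carry_out(
  rows=[
    [0,0,0.5,0,0,0,40],
    [0,0,0.5,0,0,0,25],
    [0,0,0.5,0,0,0,12],
    [0,0,0.5,0,0,0,5],
    [0,0,0.5,0,0,0,5],
    [0,0,0.5,0,0,0,5],
    [0,0,0.5,0,0,0,5],
    [0,0,0.5,0,0,0,5],
    [0,0,0.5,0,0,0,5],
    [0,0,0.5,0,0,0,5],
  ],
)

```text
time: 61.95
position: [0.6815, -0.093, 0.2347]
eef_rot: [[-0.022, 1.0, -0.0], [1.0, 0.022, -0.0], [-0.0, -0.0, -1.0]]
wrist_force: [-3.3, -0.0, 5.6]
gripper_width: 0.0118
grip_force: 30.0
```

```bash
python3 -c "
from h import *
st()"
```

```text
t 61.95 grasp [ 0.6814 -0.0931  0.0877] psi 91.28 tilt [-0.0002 -0.0002] F [-3.3 -0.   5.6] w 0.0118 gf 30.0 q [-0.31  0.6   1.41 -0.    1.13 -0.33]
```

Request:
carry_out(
  rows=[
    [0,-5,0,0,0,0,5],
    [0,-12,0,0,0,0,5],
    [0,-19,0,0,0,0,5],
    [0,-26,0,0,0,0,5],
    [0,-33,0,0,0,0,5],
    [0,-40,0,0,0,0,5],
    [0,-47,0,0,0,0,5],
    [0,-54,0,0,0,0,5],
    [0,-60,0,0,0,0,5],
    [0,-64,0,0,0,0,5],
  ],
)

```text
time: 62.95
position: [0.6171, -0.0945, 0.2347]
eef_rot: [[-0.022, 1.0, 0.001], [1.0, 0.022, -0.0], [-0.0, 0.001, -1.0]]
wrist_force: [3.9, 1.9, 5.0]
gripper_width: 0.0117
grip_force: 30.0
```

Request:
carry_out(
  rows=[
    [0,-2,0,0,0,0,5],
    [0,-4,0,0,0,0,5],
    [0,-6,0,0,0,0,5],
    [0,-8,0,0,0,0,5],
    [0,-9,0,0,0,0,5],
    [0,-10,0,0,0,0,5],
    [0,-11,0,0,0,0,5],
    [0,-12,0,0,0,0,5],
    [0,-12.5,0,0,0,0,5],
    [0,-13,0,0,0,0,5],
  ],
)

```text
time: 63.95
position: [0.6044, -0.0948, 0.2347]
eef_rot: [[-0.022, 1.0, 0.001], [1.0, 0.022, -0.0], [-0.0, 0.001, -1.0]]
wrist_force: [2.9, 0.6, 6.4]
gripper_width: 0.0122
grip_force: 30.0
```

Request:
carry_out(
  rows=[
    [0,-0.6,0,0,0,0,5],
    [0,-1.2,0,0,0,0,5],
    [0,-1.8,0,0,0,0,5],
    [0,-2.4,0,0,0,0,5],
    [0,-3,0,0,0,0,5],
    [0,-3.6,0,0,0,0,5],
    [0,-4.2,0,0,0,0,5],
    [0,-4.8,0,0,0,0,5],
    [0,-5.4,0,0,0,0,5],
    [0,-6,0,0,0,0,5],
  ],
)

```text
time: 64.95
position: [0.6001, -0.0948, 0.2348]
eef_rot: [[-0.022, 1.0, 0.008], [1.0, 0.022, -0.001], [-0.001, 0.008, -1.0]]
wrist_force: [18.1, 1.2, -5.4]
gripper_width: 0.0118
grip_force: 30.1
```

```bash
python3 -c "
from h import *
st()"
```

```text
t 64.95 grasp [ 0.6013 -0.0949  0.0878] psi 91.24 tilt [ 0.0077 -0.0007] F [18.1  1.2 -5.4] w 0.0118 gf 30.1 q [-0.35  0.45  1.64  0.    1.05 -0.38]
```

The cover came forward 80.1 mm against its stop, so it is shut. I'll release, lift and look at the key from close by.

Request:
carry_out(
  rows=[
    [0,0,0,0,0,0,30],
    [0,0,0,0,0,0,40],
    [0,0,0,0,0,0,40],
    [0,0,-10,0,0,0,40],
    [0,0,-25,0,0,0,40],
    [0,0,-45,0,0,0,40],
    [0,0,-65,0,0,0,40],
    [0,0,-65,0,0,0,40],
    [0,0,-65,0,0,0,40],
    [0,0,-65,0,0,0,40],
  ],
)

```text
time: 65.95
position: [0.5981, -0.0947, 0.2983]
eef_rot: [[-0.022, 1.0, -0.001], [1.0, 0.022, 0.0], [0.0, -0.001, -1.0]]
wrist_force: [0.5, 0.7, -0.8]
gripper_width: 0.04
grip_force: 0.0
```

```bash
python3 -c "
from h import *
st(); plan((.53,-.27,.16),91.3)"
```

```text
t 65.95 grasp [ 0.5979 -0.0947  0.1513] psi 91.27 tilt [-0.0012  0.0004] F [ 0.5  0.7 -0.8] w 0.0400 gf 0.0 q [-0.35  0.36  1.61 -0.    1.17 -0.38]
row [-173.7, -72.0, -8.7] [-0.07, -0.03, -0.03] len 188
```

Request:
carry_out(
  rows=[
    [-10,-4,0,0,0,0,60],
    [-35,-15,-2,0,0,0,60],
    [-70,-29,-4,0,0,0,60],
    [-108,-45,-6,0,0,0,60],
    [-142,-59,-8,0,0,0,60],
    [-165,-69,-8.7,0,0,0,60],
    [-173.7,-72,-8.7,0,0,0,60],
    [-173.7,-72,-8.7,0,0,0,60],
    [-173.7,-72,-8.7,0,0,0,60],
    [-173.7,-72,-8.7,0,0,0,60],
  ],
)

```text
time: 66.95
position: [0.5308, -0.2689, 0.3073]
eef_rot: [[-0.024, 1.0, -0.001], [1.0, 0.024, 0.001], [0.001, -0.0, -1.0]]
wrist_force: [0.3, -0.3, 0.6]
gripper_width: 0.0603
grip_force: 0.0
```

```bash
python3 -c "
from h import *
st(); f=grab_frame('wrist'); np.save('w7.npy',f,allow_pickle=True); R,t,K=cam(f); print(-R.T@t, proj(f,(.53,-.2425,.038)))
cv2.imwrite('pics/w7.png',f['img'])"
```

```text
t 66.95 grasp [ 0.5307 -0.2687  0.1603] psi 91.35 tilt [-0.0005  0.0008] F [ 0.3 -0.3  0.6] w 0.0603 gf 0.0 q [-0.67  0.33  1.64  0.    1.18 -0.69]
[ 0.52895138 -0.19811233  0.28672039] [324.18490185 171.5011348 ]
```

View pics/w7.png

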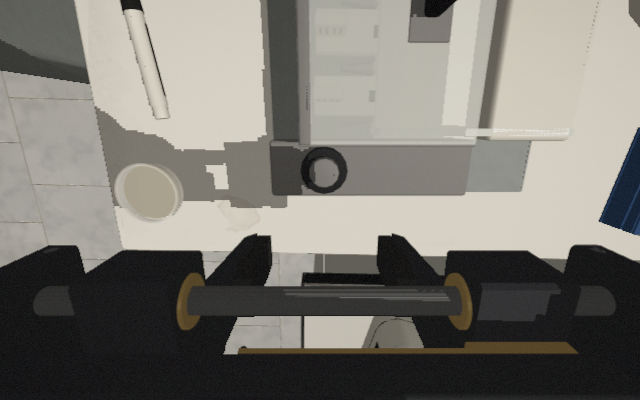

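The key is at (324,172), matching (0.530, −0.2425) at z≈0.038, with the console right of the shut cover. I'll close the fingers and press with them.

Request:
carry_out(
  rows=[
    [6,0,10,0,0,0,30],
    [14,0,25,0,0,0,10],
    [22,-0.5,42,0,0,0,0],
    [26,-1,58,0,0,0,0],
    [26,-1,72,0,0,0,0],
    [26,-1,84,0,0,0,0],
    [26,-1,92,0,0,0,0],
    [26,-1,95,0,0,0,0],
    [26,-1,95,0,0,0,0],
    [26,-1,95,0,0,0,0],
  ],
)

```text
time: 68.0
position: [0.529, -0.2442, 0.2133]
eef_rot: [[-0.022, 1.0, 0.0], [1.0, 0.022, 0.0], [-0.0, 0.0, -1.0]]
wrist_force: [-1.2, 3.2, 3.9]
gripper_width: 0.0004
grip_force: 1.7
```

```bash
python3 -c "
from h import *
st(); plan((.53,-.2425,.050),91.3)"
```

```text
t 68.00 grasp [ 0.5291 -0.2442  0.0663] psi 91.26 tilt [0.0004 0.    ] F [-1.2  3.2  3.9] w 0.0004 gf 1.7 q [-0.64  0.44  1.71  0.    1.   -0.66]
row [1.7, 1.0, 16.3] [0.03, 0.0, -0.04] len 16
```

Request:
carry_out(
  rows=[
    [1,1,0,0,0,0,0],
    [1.7,1,0,0,0,0,0],
    [1.7,1,1,0,0,0,0],
    [1.7,1,2,0,0,0,0],
    [1.7,1,3,0,0,0,0],
    [1.7,1,4,0,0,0,0],
    [1.7,1,5,0,0,0,0],
    [1.7,1,6,0,0,0,0],
    [1.7,1,6,0,0,0,0],
    [1.7,1,6,0,0,0,0],
  ],
)

```text
time: 69.0
position: [0.5304, -0.2431, 0.2117]
eef_rot: [[-0.023, 1.0, 0.001], [1.0, 0.023, -0.002], [-0.002, 0.001, -1.0]]
wrist_force: [-16.4, 5.7, 40.6]
gripper_width: 0.0005
grip_force: 20.4
```

Request:
carry_out(
  rows=[
    [0,0,0.6,0,0,0,0],
    [0,0,1.2,0,0,0,0],
    [0,0,1.8,0,0,0,0],
    [0,0,2.4,0,0,0,0],
    [0,0,3,0,0,0,0],
    [0,0,3.6,0,0,0,0],
    [0,0,4.2,0,0,0,0],
    [0,0,4.8,0,0,0,0],
    [0,0,5.4,0,0,0,0],
    [0,0,6,0,0,0,0],
  ],
)

```text
time: 70.0
position: [0.5308, -0.2433, 0.2108]
eef_rot: [[-0.024, 1.0, -0.0], [1.0, 0.024, -0.002], [-0.002, -0.0, -1.0]]
wrist_force: [-33.3, 16.3, 87.0]
gripper_width: 0.0003
grip_force: 43.2
```

Request:
carry_out(
  rows=[
    [0,0,-4,0,0,0,0],
    [0,0,-8,0,0,0,0],
    [0,0,-11,0,0,0,0],
    [0,0,-16,0,0,0,0],
    [0,0,-25,0,0,0,0],
    [0,0,-40,0,0,0,0],
    [-10,0,-60,0,0,0,0],
    [-26,0,-85,0,0,0,10],
    [-26,0,-100,0,0,0,30],
    [-26,0,-106,0,0,0,60],
  ],
)

```text
time: 71.0
position: [0.5307, -0.2685, 0.3088]
eef_rot: [[-0.022, 1.0, 0.002], [1.0, 0.022, -0.001], [-0.001, 0.002, -1.0]]
wrist_force: [-0.3, -0.6, 0.1]
gripper_width: 0.0224
grip_force: 0.0
```

```bash
python3 -c "
from h import *
st(); f=grab_frame('wrist'); np.save('w8.npy',f,allow_pickle=True)
a=np.load('w7.npy',allow_pickle=True).item()['img'][90:240,230:480]; b=f['img'][90:240,230:480]
g=grab_frame('top'); cv2.imwrite('pics/w8.png',np.vstack([np.hstack([cv2.resize(a,None,fx=1.6,fy=1.6),cv2.resize(b,None,fx=1.6,fy=1.6)]),cv2.resize(g['img'][120:250,180:440],(800,340))]))"
```

```text
t 71.00 grasp [ 0.5311 -0.2687  0.1618] psi 91.24 tilt [ 0.0022 -0.0012] F [-0.3 -0.6  0.1] w 0.0224 gf 0.0 q [-0.67  0.32  1.64  0.    1.18 -0.69]
```

View pics/w8.png

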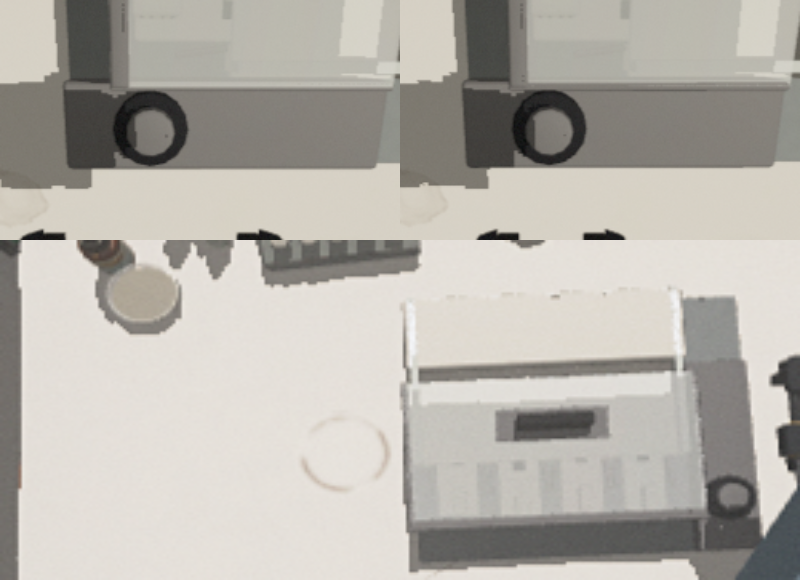

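The pictures show the cassettes under the shut cover. The key has a raised black collar, about 40 mm across, around it. The 87 N may have been the key bottoming or the fingers landing on the collar, so I'll repeat the press slowly and read the force profile.

Request:
carry_out(
  rows=[
    [5,0,5,0,0,0,20],
    [14,0,18,0,0,0,5],
    [22,0,36,0,0,0,0],
    [28,0,54,0,0,0,0],
    [28,0,70,0,0,0,0],
    [28,0,80,0,0,0,0],
    [28,0,85,0,0,0,0],
    [28,0,85,0,0,0,0],
    [28,0,85,0,0,0,0],
    [28,0,85,0,0,0,0],
  ],
)

```text
time: 72.1
position: [0.5301, -0.2408, 0.2226]
eef_rot: [[-0.022, 1.0, 0.001], [1.0, 0.022, -0.001], [-0.001, 0.001, -1.0]]
wrist_force: [0.2, 0.1, -0.3]
gripper_width: 0.0003
grip_force: 0.0
```

```bash
python3 -c "
from h import *
st(); st()"
```

```text
t 72.10 grasp [ 0.5303 -0.241   0.0756] psi 91.26 tilt [ 0.0013 -0.001 ] F [ 0.2  0.1 -0.3] w 0.0003 gf 0.0 q [-0.63  0.42  1.71 -0.    1.01 -0.65]
t 72.10 grasp [ 0.5303 -0.241   0.0756] psi 91.26 tilt [ 0.0013 -0.001 ] F [ 0.2  0.1 -0.3] w 0.0003 gf 0.0 q [-0.63  0.42  1.71 -0.    1.01 -0.65]
```

Request:
carry_out(
  rows=[
    [0,0,0.5,0,0,0,0],
    [0,0,1,0,0,0,0],
    [0,0,1.5,0,0,0,0],
    [0,0,2,0,0,0,0],
    [0,0,2.5,0,0,0,0],
    [0,0,3,0,0,0,0],
    [0,0,3,0,0,0,0],
    [0,0,3,0,0,0,0],
    [0,0,3,0,0,0,0],
    [0,0,3,0,0,0,0],
  ],
)

```text
time: 73.1
position: [0.5298, -0.2404, 0.2187]
eef_rot: [[-0.022, 1.0, 0.0], [1.0, 0.022, -0.0], [-0.0, 0.0, -1.0]]
wrist_force: [0.2, -0.5, -0.3]
gripper_width: 0.0005
grip_force: 0.0
```

Request:
carry_out(
  rows=[
    [0,0,0.5,0,0,0,0],
    [0,0,1,0,0,0,0],
    [0,0,1.5,0,0,0,0],
    [0,0,2,0,0,0,0],
    [0,0,2,0,0,0,0],
    [0,0,2,0,0,0,0],
    [0,0,2,0,0,0,0],
    [0,0,2,0,0,0,0],
    [0,0,2,0,0,0,0],
    [0,0,2,0,0,0,0],
  ],
)

```text
time: 74.1
position: [0.5298, -0.2404, 0.2167]
eef_rot: [[-0.022, 1.0, 0.0], [1.0, 0.022, -0.0], [-0.0, 0.0, -1.0]]
wrist_force: [0.4, 0.4, 2.2]
gripper_width: 0.0004
grip_force: 0.9
```

Request:
carry_out(
  rows=[
    [0,0,0.5,0,0,0,0],
    [0,0,1,0,0,0,0],
    [0,0,1.5,0,0,0,0],
    [0,0,2,0,0,0,0],
    [0,0,2,0,0,0,0],
    [0,0,2,0,0,0,0],
    [0,0,2,0,0,0,0],
    [0,0,2,0,0,0,0],
    [0,0,2,0,0,0,0],
    [0,0,2,0,0,0,0],
  ],
)

```text
time: 75.1
position: [0.5298, -0.2404, 0.2148]
eef_rot: [[-0.022, 1.0, 0.0], [1.0, 0.022, -0.0], [-0.0, 0.0, -1.0]]
wrist_force: [0.3, 0.6, 2.7]
gripper_width: 0.0005
grip_force: 1.4
```

A spring force starts at TCP z≈0.218 and grows smoothly to about 4 N near 0.212. That is 6 mm of key travel, so the earlier press did bottom the key. I'll complete this one gently and lift away.

Request:
carry_out(
  rows=[
    [0,0,0.6,0,0,0,0],
    [0,0,1.2,0,0,0,0],
    [0,0,1.8,0,0,0,0],
    [0,0,2.4,0,0,0,0],
    [0,0,3,0,0,0,0],
    [0,0,3.6,0,0,0,0],
    [0,0,4,0,0,0,0],
    [0,0,4,0,0,0,0],
    [0,0,4,0,0,0,0],
    [0,0,4,0,0,0,0],
  ],
)

```text
time: 76.1
position: [0.5299, -0.2405, 0.2122]
eef_rot: [[-0.022, 1.0, -0.0], [1.0, 0.022, -0.0], [-0.0, -0.0, -1.0]]
wrist_force: [-3.7, 3.2, 16.3]
gripper_width: 0.0007
grip_force: 7.8
```

Request:
carry_out(
  rows=[
    [0,0,-2,0,0,0,0],
    [0,0,-6,0,0,0,0],
    [0,0,-15,0,0,0,0],
    [0,0,-30,0,0,0,0],
    [0,0,-50,0,0,0,0],
    [0,0,-75,0,0,0,0],
    [-20,0,-100,0,0,0,0],
    [-40,0,-125,0,0,0,0],
    [-55,0,-140,0,0,0,0],
    [-60,0,-150,0,0,0,0],
  ],
)

```text
time: 77.1
position: [0.531, -0.3017, 0.3632]
eef_rot: [[-0.021, 1.0, 0.002], [1.0, 0.021, -0.002], [-0.002, 0.002, -1.0]]
wrist_force: [0.6, 0.9, 1.1]
gripper_width: 0.0004
grip_force: 0.0
```

```bash
python3 -c "
from h import *
st(); g=grab_frame('top'); a=cv2.imread('pics/top0.png'); b=g['img']
cv2.imwrite('pics/t9.png',cv2.resize(b[120:310,180:470],(800,524),interpolation=cv2.INTER_CUBIC))"
```

```text
t 77.10 grasp [ 0.5313 -0.302   0.2162] psi 91.21 tilt [ 0.0019 -0.002 ] F [0.6 0.9 1.1] w 0.0004 gf 0.0 q [-0.71  0.3   1.55 -0.    1.29 -0.73]
```

View pics/t9.png

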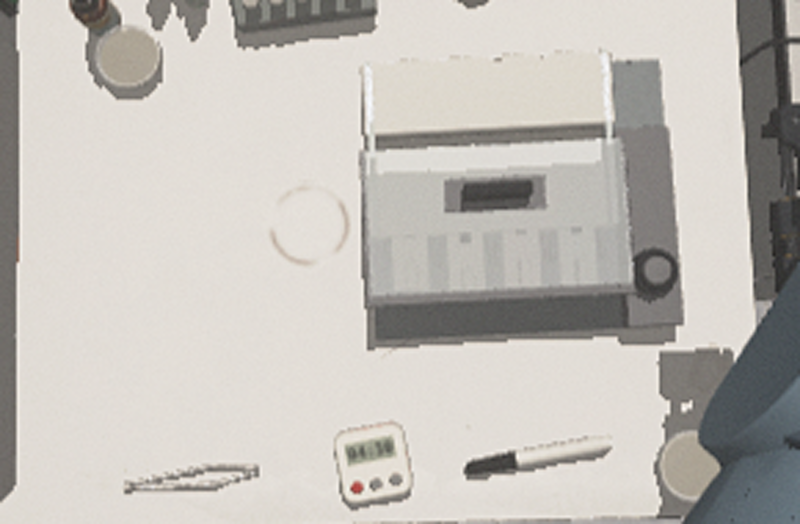

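The final view shows the cover shut over four cassettes. The handle is at (497,192), the key at (655,270) has been released, no cassettes are left on the desk, and the dishes, forceps, timer and pen look undisturbed. I'll hand in the job.

```bash
python3 -c "
from bench import order
print(order.finish_job())"
```

```text
the job is handed in; nothing more can be done
None
```

I handed the job in: all four cassettes are home against their stops under the shut cover, and the start key was pressed right down twice, both times after the cover was shut; one risk is that the first press reached 87 N at the wrist through the closed fingertips (under the 120 N limit, but over 40 N if fingertips count as the gripper's body).

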